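Raise the weighing-hood sash to where it stays and weigh the blue jar

TASK

Slide the hood's sash up by its black handle until it stays put by itself when you let go: too low and it falls shut, too high and it runs away up to its top stop, which must not happen. Then reach in under it, take out the blue jar and set it down upright in the middle of the balance pan, without dropping it, leaving the sash standing open and everything else where it is.

Things in the scene. Friction and masses are not known exactly. Their poses are not given: they have to be found in the camera images.
- hood: Clear-walled weighing hood, fixed, 420 wide, 300 deep, roof at 230. Origin: middle of its front lower edge, on the table; x into the hood, y left, z up. Floor plate 8 thick; inside walls at y = +-194 and x = 277. The front slopes back 25 degrees from upright (top leans to +x), closed by the sash on rails at y = +-197. Reach in only under the raised sash, gripper tilted about 45 degrees.
- sash (a joint): Travel of the sash up its sloping rails, m: 0 shut, 0.32 top stop; direction (sin 25, 0, cos 25 degrees) in the hood's frame. Weighs 0.8 to 1.2 kg, differently each time. Rail friction 0.9 N either way, plus 8 N s/m drag when moving. It stays put only within about 22 mm of the height where weight and counterweight balance: between 0.17 and 0.27, to be felt. Lower it falls shut, higher it runs up.
- counterweight: Grey steel disc 90 in diameter on a 190 lever at the left of the hood, upright when the sash is shut, tipping back as it rises. Origin on its pivot. Its lift on the sash grows with height: the net downward pull on the sash along the slope is about 9 to 12.5 N when shut, zero at the balance height, and falls by about 42 N per m of travel around there.
- sash_grip (a point): Grasp point on the sash's black handle, a block 20 thick along the hood's y, 30 along the slope, standing 60 out from the pane toward the robot and up; the point is 40 out from the pane's mid-plane, in the middle of the block. Free space on both sides. x axis: into the pane, square to it; y: hood's y; z: up the slope.
- sash_edge (a point): Middle of the lower edge of the sash, a clear pane 372 wide, 235 long, 6 thick; 12 above the table when shut. The edge is 40 along the slope below the handle's centre.
- jar_blue_center (a point): Centre of the blue jar with a white lid, upright cylinder 40 in diameter and 60 high, about 0.12 kg; the point is 30 above its underside. It stands on the hood's floor 55 to 80 behind the front edge, in one of three places about 100 apart along the hood's y.
- balance_pan (a point): Centre of the top face of the balance's round steel pan, 110 in diameter, 63 above the table. The balance (200 x 170, white body top at 49) stands in front of the hood on the left or the right, fixed. x, y, z as the balance's; its display is toward -x.
- tray: Grey parts tray 180 x 150 x 35 on the other side, fixed; origin under its centre.
- jar_orange: Orange jar, same size as the blue one, in the hood; leave it. Origin: centre of its underside.
- jar_green: Green jar with a white lid, same size, in the hood; leave it. Origin: centre of its underside.
- stamp_block: Small steel block 50 x 35 x 20 with a brass knob to 45; leave it. Origin under its centre.
- mortar: White bowl 96 in diameter, 55 high; leave it. Origin under its centre.
- wash_bottle: White bottle 60 in diameter, 160 high; leave it. Origin under its centre.
- amber_jar: Amber jar 64 in diameter, 100 high; leave it. Origin under its centre.

How it is judged:
By the outcome, as a careful person would: the job done as asked, in the order asked, and still so for the second after the job is handed in, with the robot touching nothing.
It also fails if it takes over 58 s, if anything falls off the work surface, if the arm or the gripper's body presses on something with over 40 N, if the wrist force passes 120 N, or if a joint passes its speed limit or range.

ROBOT

A 6-joint arm with a two-finger parallel gripper is mounted at the origin on the work surface. World frame = base frame: x ahead of the robot, y to its left, z up, the work surface at z = 0. Lengths are in m, angles in rad, forces in N, time in s.
With the tool pointing down it reaches from about 0.4 to 0.825 m from the base axis. Payload 7 kg.
Tool frame: the origin (TCP) lies midway between the tips of the shut fingers; the grasp point (between the pads) lies 19 mm behind it; z points along the fingers, x is the direction in which the jaws open and shut, and the axes are right-handed (so a half turn about z gives the same grasp; the last joint's range is limited). The gripper opens to 85 mm and grips with 20 to 120 N. Pads are 22 mm wide; open, the fingers measure 114 mm over their backs; the gripper's body (76 mm by 85 mm) begins 54 mm behind the grasp point. The pads swing forward as they close: fully open they stand 13 mm farther back than shut.
Start: joints at [-0.829, 0.359, 0.012, 0, -1.224, -0.288], TCP at [0.296, -0.607, 0.231] pointing down, gripper open.
Joint ranges: [-3.07, 3.07], [-1.43, 2.12], [-1.02, 1.25], [-3.03, 1.67], [-3.05, -0], [-3.03, 3.03]. Speed limits (rad/s): [2.39, 2.39, 3.01, 3.14, 3.14, 3.14].

INTERFACE

Orientations are given as a unit quaternion [x, y, z, w].
In Python, from bench import r gives the robot as it stands.
- The arm moves only by the tool jog_arm, never from a script. Its argument "increments" is a list that holds one entry, the list of rows, each a list of 5 numbers: the shift along the tool's x, y, z in mm, then the turn about the tool's z in degrees, then the opening, from -1 (shut) to 1 (fully open). In form: [[[x, y, z, roll, hand], ...]]. A call has exactly 5 rows; each row shifts and turns the commanded pose from where the row before left it, along the tool's axes as they then stand; what a row does not reach is not made up. A row lasts 1/12 s, in which the tool goes at most 41.7 mm and 7.16 degrees, less where a joint would pass 70% of its speed; a pose out of reach is approached as far as the arm can. A call with a gripper value outside its range is refused whole. The fingers move at their own pace and stop on an object; "grip_force" is the grip in N (left out, the last holds). Time passes only in rows, so rows that do not move let the fingers close, or fill a call up. It gives the time, the measured TCP pose, the force and the opening at its end, in the units of the state.
- r.observe(): the state, without advancing time (a new reading comes with each control period).
- r.capture(name): name is "side" or "top"; returns (picture, depth): 400x640x3 uint8, red, green, blue; 400x640 float32, m along the optical axis (not along the pixel's ray), 0 where there is no reading.
- r.calibration(name): a dict with "fx", "fy", "cx", "cy" (pixels), "k1" (the pictures are not rectified: a ray, as slopes to the right and down, at radius r is drawn at 1 + k1 r^2 times it, then the intrinsics apply), "extrinsics" (4x4, takes a point from camera to world coordinates). Camera axes: x right, y down, z forward; pixel columns grow to the right and rows downward; lengths in m; the calibration is good to about 2 mm. A picture is of the moment at which its call begins. calibration takes no time and is no camera call.
- r.hand_in(): hands the job in, once; it reports no verdict.
The state is a dict: "t": time; "q": joint angles; "joint_velocities": joint speeds; "tau": joint torques, N m; "tcp_pos": TCP position; "ee_rot": TCP orientation; "ft_force": force on the tool from outside, world axes, zero at the start; "moment": the same for the moment, N m; "gripper_width": finger opening in m.
Only numpy, scipy, OpenCV 4.12 (cv2) and the standard library are available. Lean on these libraries where they do the work, as an engineer would, in place of code of your own. Each camera call takes 0.05 s, during which the arm holds its last target.

## Working session

There is one attempt and no reset: what is moved stays moved. The work goes in short steps, Python scripts to look and compute and a tool call to move; the robot and the scene stay as the last step left them, time stands still between calls to the robot, and variables do not carry over. Pictures are saved under pics/ and viewed, and the job is handed in when it is done.

Besides the shell and the picture viewer there is one more tool, called after "Call:" in YAML: its name, and indented under it one key for each argument. jog_arm: Moves the arm, as the interface text tells. Its arguments: {"type":"object","properties":{"increments":{"type":"array"},"grip_force":{"type":"number"}},"required":["increments"]}

```bash
ls; mkdir -p pics; python3 - <<'E'
from bench import r
import cv2,numpy as np
for n in ("side","top"):
    p,d=r.capture(n); cv2.imwrite(f"pics/{n}0.png",p[:,:,::-1]); np.save(f"{n}0.npy",d); np.save(f"{n}0p.npy",p)
    print(n,r.calibration(n))
print(r.observe())
E
```

```text
pics
side {'fx': 444.3994802869688, 'fy': 444.3994802869688, 'cx': 320.3863527131371, 'cy': 200.71676857397756, 'k1': -0.06546789130773106, 'extrinsics': array([[-0.79667801, -0.36747505,  0.47986065, -0.11582816],
       [-0.60422061,  0.4646754 , -0.64729763,  0.88012038],
       [ 0.01488629, -0.80562948, -0.59223268,  0.90377022],
       [ 0.        ,  0.        ,  0.        ,  1.        ]])}
top {'fx': 474.72344058302497, 'fy': 474.72344058302497, 'cx': 328.3960134196191, 'cy': 200.75669597290337, 'k1': -0.079938278680482, 'extrinsics': array([[-0.0033847 , -0.99007059,  0.14053033,  0.38391208],
       [-0.99978521,  0.00622386,  0.0197686 ,  0.00908525],
       [-0.02044696, -0.14043323, -0.989879  ,  1.28898814],
       [ 0.        ,  0.        ,  0.        ,  1.        ]])}
{'t': 0.1, 'q': array([-8.28888204e-01,  3.59314030e-01,  1.11482660e-02, -3.09049095e-04,
       -1.22410777e+00, -2.88103588e-01]), 'joint_velocities': array([-6.36884797e-04, -3.46332777e-03,  2.76997656e-03,  1.17202317e-03,
       -1.14966756e-03,  8.45529381e-05]), 'tau': array([ 1.84885193e-04, -5.84765053e+01,  2.94109672e+01,  6.95449680e+00,
       -3.21209263e-03,  9.49361379e-06]), 'tcp_pos': array([ 0.29569789, -0.60629983,  0.23045712]), 'ee_rot': array([ 5.29955705e-01,  8.48024990e-01,  3.37300894e-04, -6.72957982e-04]), 'ft_force': array([-0.15142487,  0.21537663, -1.28573811]), 'moment': array([ 0.0609273 , -0.01030736,  0.03762933]), 'gripper_width': 0.08527946613375635}
```

View pics/side0.png

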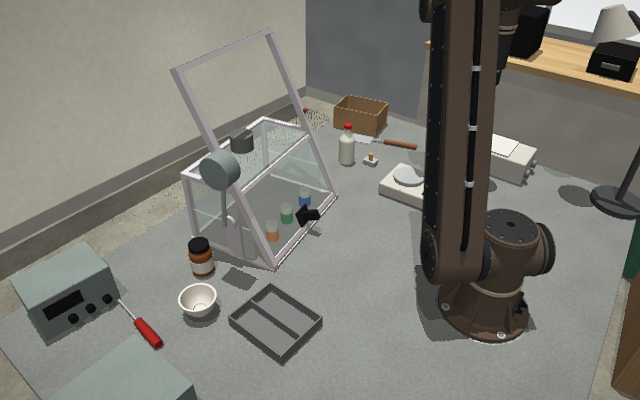

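View pics/top0.png

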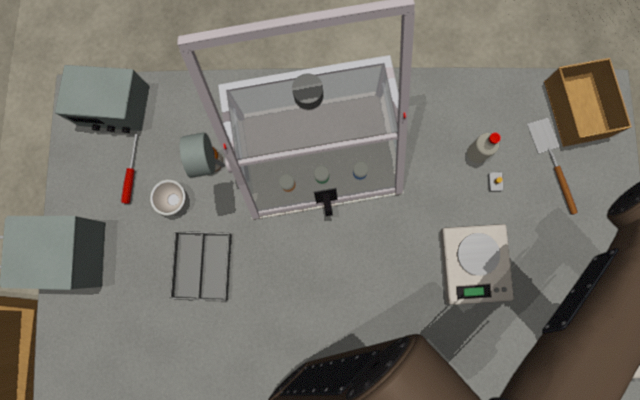

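The side view shows the sash handle at about (308,215) and the jars at orange (272,231), green (287,213) and blue (305,200). In the top view the handle is at about (326,198), the blue jar at (361,171), and the pan at (480,254) on the right (−y). Next I'll measure these.

```bash
cat > h.py <<'E'
import numpy as np,cv2
from bench import r
from scipy.spatial.transform import Rotation as R
def ray(n,u,v):
    c=r.calibration(n);K=np.array([[c['fx'],0,c['cx']],[0,c['fy'],c['cy']],[0,0,1]])
    s=cv2.undistortPoints(np.array([[[u,v]]],float),K,np.array([c['k1'],0,0,0.]),None).ravel()
    E=c['extrinsics'];d=E[:3,:3]@np.array([s[0],s[1],1]);return E[:3,3],d
def plane(n,u,v,z):
    o,d=ray(n,u,v);return o+d*(z-o[2])/d[2]
def dep(n,u,v,D):
    o,d=ray(n,u,v);return o+d*D[int(round(v)),int(round(u))]
def two(u1,v1,u2,v2):
    o,d=ray('side',u1,v1);p,e=ray('top',u2,v2)
    A=np.stack([d,-e],1);t=np.linalg.lstsq(A,p-o,rcond=None)[0]
    a=o+d*t[0];b=p+e*t[1];return (a+b)/2,np.linalg.norm(a-b)
def proj(n,P):
    c=r.calibration(n);E=c['extrinsics'];q=E[:3,:3].T@(np.asarray(P)-E[:3,3]);x,y=q[:2]/q[2];f=1+c['k1']*(x*x+y*y)
    return c['fx']*x*f+c['cx'],c['fy']*y*f+c['cy']
E
python3 - <<'E'
import numpy as np,cv2
for n,(x0,x1,y0,y1) in dict(side=(160,350,20,280),top=(170,530,0,310)).items():
    p=np.load(f"{n}0p.npy")[y0:y1,x0:x1,::-1]
    f=min(800/(x1-x0),600/(y1-y0)); cv2.imwrite(f"pics/{n}0z.png",cv2.resize(p,None,fx=f,fy=f,interpolation=cv2.INTER_CUBIC)); print(n,f)
E
```

```text
side 2.3076923076923075
top 1.935483870967742
```

```bash
python3 - <<'E'
from h import *
for n in ('side','top'):
    p=np.load(f'{n}0p.npy');D=np.load(f'{n}0.npy');hsv=cv2.cvtColor(p,cv2.COLOR_RGB2HSV)
    for nm,m in dict(blue=cv2.inRange(hsv,(100,90,50),(125,255,255)),orange=cv2.inRange(hsv,(5,60,90),(18,255,255)),green=cv2.inRange(hsv,(40,60,40),(90,255,255)),black=cv2.inRange(hsv,(0,0,0),(180,255,45))).items():
        k,l,s,c=cv2.connectedComponentsWithStats(m)
        for i in range(1,k):
            if s[i,4]>15 and 170<c[i][0]<530 and c[i][1]<320: print(n,nm,s[i],c[i].round(1),dep(n,*c[i],D).round(3))
E
```

```text
side blue [299 197  11  10  82] [304.  201.4] [0.591 0.012 0.078]
side orange [424  40   7  10  48] [427.2  44.8] [-0.116  0.88   0.904]
side orange [515  58  13   4  19] [520.9  59.4] [ 0.402 -1.524  0.181]
side orange [ 333   94   56   43 1422] [358.6 114.4] [ 0.795 -0.611  0.085]
side orange [384 139  33   9 113] [400.3 143.1] [ 0.587 -0.615  0.017]
side orange [369 153   4   6  16] [371.  155.9] [ 0.609 -0.418  0.038]
side orange [485 223  62  26 197] [524.4 239.1] [-0.043  0.031  0.277]
side orange [266 229  13  14 132] [272.2 236. ] [0.56  0.194 0.075]
side orange [188 248  24  12 104] [199.1 255.4] [0.658 0.378 0.079]
side green [281 213  12  11 108] [286.7 218.4] [0.576 0.114 0.081]
side black [ 419    0   76  314 5888] [439.5 151.9] [0.167 0.084 0.442]
side black [472   0  11  65 500] [477.4  31.6] [0.162 0.015 0.676]
side black [ 495    0   66   86 2338] [522.7  30.1] [ 0.433 -1.535  0.321]
side black [500  12   4   8  18] [501.1  14.6] [ 0.284 -0.555  0.589]
side black [499  29  15   3  24] [506.   30.2] [ 0.263 -0.572  0.543]
side black [469  71  11  55 403] [473.9  97.4]
[... 330 characters left out ...]
3 245.3] [0.672 0.365 0.098]
side black [438 286  12  37  73] [441.4 306.1] [0.081 0.082 0.016]
side black [512 292  15  25 186] [518.6 305.3] [-0.083 -0.003  0.055]
top orange [284 183  12   9  39] [290.4 188.3] [0.585 0.129 0.101]
top green [317 179  11   4  16] [322.9 181.2] [0.602 0.046 0.108]
top green [463 287  22  10 188] [473.4 291.4] [ 0.322 -0.339  0.05 ]
top black [296  96  26  13  99] [310.  103.9] [0.749 0.07  0.267]
top black [315 189  22  27 312] [326.1 199.1] [0.562 0.039 0.068]
top black [176 233   2  18  18] [176.4 241.5] [0.455 0.448 0.017]
top black [172 265   4  31  39] [173.3 281.2] [0.349 0.448 0.029]
top black [458 285  33  14 144] [478.8 292.1] [ 0.319 -0.354  0.048]
```

View pics/top0z.png

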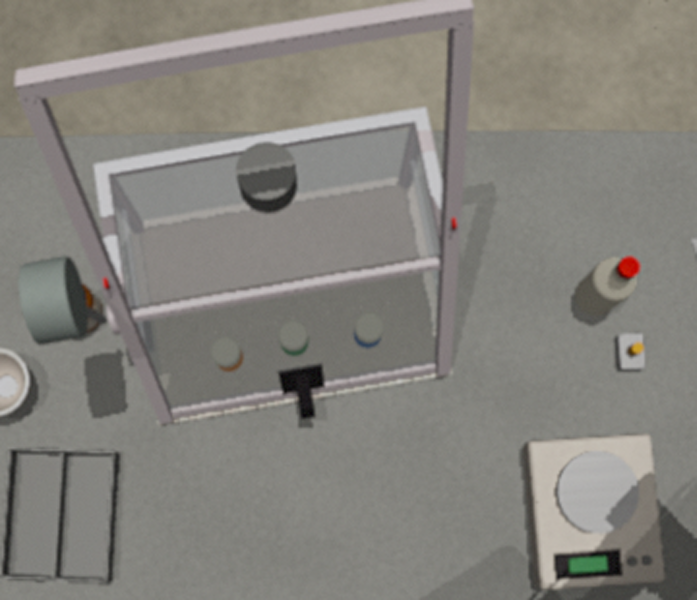

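View pics/side0z.png

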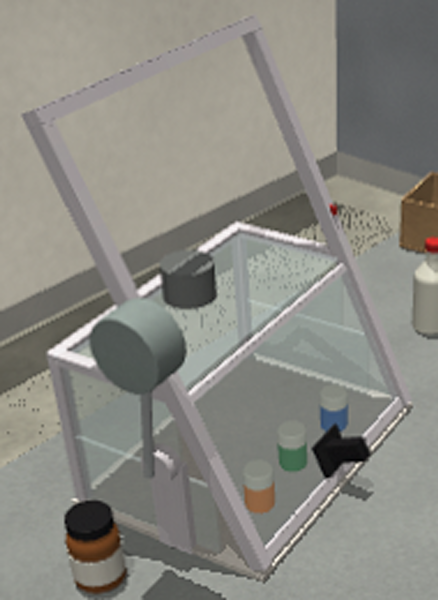

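```bash
python3 - <<'E'
from h import *
t=lambda x,y:(x/1.93548+170,y/1.93548)
s=lambda x,y:(x/2.3077+160,y/2.3077+20)
L=plane('top',*t(165,424),0.004);Rr=plane('top',*t(451,376),0.004)
print('front',L,Rr,np.linalg.norm(L-Rr),(L+Rr)/2,np.degrees(np.arctan2(*(L-Rr)[1::-1]))) 
L2=plane('side',*s(268,576),0.004);R2=plane('side',*s(410,407),0.004);print(L2,R2,np.linalg.norm(L2-R2))
for nm,x,y in(('o',228,352),('g',294,336),('b',368,327)): print(nm,plane('top',*t(x,y),.068))
for nm,x,y in(('o',258,470),('g',292,433),('b',334,396)): print(nm,'side',plane('side',*s(x,y),.068))
print('two b',two(*s(334,396),*t(368,327)))
# pan: fit ellipse top
p=np.load('top0p.npy');D=np.load('top0.npy')
pts=[]
for v in range(225,285):
  for u in range(445,512):
    P=dep('top',u,v,D)
    if .057<P[2]<.069: pts.append(P)
pts=np.array(pts);print('pan',len(pts),pts.mean(0),pts.min(0),pts.max(0))
print('panpix',plane('top',*t(597,491),.063))
# balance corners
for x,y in((528,443),(650,436),(541,583),(662,578)): print(plane('top',*t(x,y),.049))
# roof front beam, ends
for x,y in((135,313),(440,263)): print('roof',plane('top',*t(x,y),.23))
E
```

```text
front [0.51703816 0.23492097 0.004     ] [ 0.58299021 -0.16954455  0.004     ] 0.40980730877833765 [0.55001419 0.03268821 0.004     ] 99.2611291753997
[0.51285354 0.23576407 0.004     ] [ 0.58158529 -0.16080098  0.004     ] 0.4024772014206778
o [0.60789909 0.13966441 0.068     ]
g [0.62924938 0.05025466 0.068     ]
b [ 0.64094316 -0.05003147  0.068     ]
o side [0.60492871 0.14739099 0.068     ]
g side [0.62192892 0.06075481 0.068     ]
b side [ 0.63181303 -0.04168826  0.068     ]
two b (array([ 0.64155956, -0.05129759,  0.05876419]), np.float64(0.0030847026289416964))Traceback (most recent call last):
  File "<stdin>", line 15, in <module>
  File "h.py", line 11, in dep
    o,d=ray(n,u,v);return o+d*D[int(round(v)),int(round(u))]
        ~~~^^^^^^^
  File "h.py", line 5, in ray
    c=r.calibration(n);K=np.array([[c['fx'],0,c['cx']],[0,c['fy'],c['cy']],[0,0,1]])
ValueError: time passes only in moves, steps and waits
```

Call:
jog_arm:
  increments:
    - [[15,13,-28,0,1],[20,18,-28,0,1],[24,22,-22,0,1],[24,22,-22,0,1],[24,22,-22,0,1]]

```text
t: 0.52
tcp_pos: [0.336, -0.4666, 0.3538]
ee_rot: [0.53, 0.848, 0.0, -0.0]
ft_force: [1.2, 0.7, 0.4]
gripper_width: 0.0853
```

```bash
python3 - <<'E'
import re
s=open('h.py').read()
s=s.replace("def ray","_c={}\ndef cal(n):\n    if n not in _c:_c[n]=r.calibration(n)\n    return _c[n]\ndef ray",1).replace("c=r.calibration(n);","c=cal(n);")
s+='''
def st():
    o=r.observe();Rm=R.from_quat(o['ee_rot']).as_matrix()
    print('t %.2f'%o['t'],'tcp',o['tcp_pos'].round(4),'x',Rm[:,0].round(3),'y',Rm[:,1].round(3),'z',Rm[:,2].round(3),'F',o['ft_force'].round(1),'w %.4f'%o['gripper_width'],'q',o['q'].round(2))
    return o,Rm
'''
open('h.py','w').write(s)
E
python3 - <<'E'
from h import *
t=lambda x,y:(x/1.93548+170,y/1.93548)
D=np.load('top0.npy')
pts=[]
for v in range(225,285):
  for u in range(445,512):
    P=dep('top',u,v,D)
    if .058<P[2]<.069: pts.append(P)
pts=np.array(pts);print('pan',len(pts),pts.mean(0),pts.min(0),pts.max(0))
print('panpix',plane('top',*t(597,491),.063))
for x,y in((528,443),(650,436),(541,583),(662,578)): print(plane('top',*t(x,y),.049))
for x,y in((135,313),(440,263)): print('roof',plane('top',*t(x,y),.23))
st()
E
```

```text
pan 1354 [ 0.41747942 -0.35264061  0.06248943] [ 0.36353452 -0.40752209  0.05801017] [ 0.47144    -0.29819483  0.06897469]
panpix [ 0.41788421 -0.35242263  0.063     ]
[ 0.48373018 -0.26532211  0.049     ]
[ 0.49191319 -0.43264787  0.049     ]
[ 0.29712445 -0.27672914  0.049     ]
[ 0.30157139 -0.43980535  0.049     ]
roof [0.62610186 0.23357827 0.23      ]
roof [ 0.68386538 -0.12876528  0.23      ]
t 0.52 tcp [ 0.336  -0.4666  0.3538] x [-0.438  0.899  0.001] y [ 0.899  0.438 -0.   ] z [-0.001  0.001 -1.   ] F [1.2 0.7 0.4] w 0.0853 q [-0.61  0.14 -0.01 -0.   -1.43 -0.51]
```

Call:
jog_arm:
  increments:
    - [[28,25,-6,0,1],[28,25,-6,0,1],[28,25,-6,0,1],[28,25,-6,0,1],[28,25,-6,0,1]]

```text
t: 0.93
tcp_pos: [0.3869, -0.2856, 0.3834]
ee_rot: [0.53, 0.848, 0.0, -0.0]
ft_force: [1.0, 0.7, 0.2]
gripper_width: 0.0853
```

Call:
jog_arm:
  increments:
    - [[28,25,-6,0,1],[28,25,-6,0,1],[28,25,-6,0,1],[28,25,-6,0,1],[28,25,-6,0,1]]

```text
t: 1.35
tcp_pos: [0.4378, -0.1049, 0.4136]
ee_rot: [0.53, 0.848, 0.0, 0.0]
ft_force: [0.7, -0.8, 0.8]
gripper_width: 0.0854
```

Call:
jog_arm:
  increments:
    - [[28,25,-6,0,1],[28,25,-6,0,1],[28,25,-6,5.6,1],[28,25,-6,5.6,1],[28,25,-6,5.5,1]]

```text
t: 1.77
tcp_pos: [0.499, 0.0721, 0.444]
ee_rot: [0.649, 0.761, 0.001, 0.0]
ft_force: [-0.0, -1.1, 0.4]
gripper_width: 0.0854
```

```bash
python3 -c "
from h import *
st()"
```

```text
t 1.77 tcp [0.499  0.0721 0.444 ] x [-0.158  0.987  0.001] y [0.987 0.158 0.001] z [ 0.001  0.001 -1.   ] F [-0.  -1.1  0.4] w 0.0854 q [ 0.53  0.    0.04 -0.   -1.61 -1.95]
```

Call:
jog_arm:
  increments:
    - [[-27,0,-27,0,1],[-27,0,-27,0,1],[-27,0,-27,0,1],[-27,0,-27,0,1],[-27,0,-27,0,1]]

```text
t: 2.18
tcp_pos: [0.5209, -0.064, 0.5795]
ee_rot: [0.647, 0.762, -0.0, -0.0]
ft_force: [0.7, 0.5, 0.5]
gripper_width: 0.0855
```

Call:
jog_arm:
  increments:
    - [[-27,0,-27,0,1],[-19,0,-20,0,1],[0,20,0,0,1],[0,20,0,0,1],[0,20,0,0,1]]

```text
t: 2.6
tcp_pos: [0.5884, -0.0994, 0.6256]
ee_rot: [0.648, 0.762, 0.0, 0.0]
ft_force: [1.3, 0.0, 0.9]
gripper_width: 0.0854
```

```bash
python3 -c "
from h import *
st()"
```

```text
t 2.60 tcp [ 0.5884 -0.0994  0.6256] x [-0.161  0.987  0.   ] y [0.987 0.161 0.001] z [ 0.001  0.    -1.   ] F [1.3 0.  0.9] w 0.0854 q [ 0.16  0.26  0.76 -0.   -2.06 -1.57]
```

Call:
jog_arm:
  increments:
    - [[0,30,0,0,1],[0,30,0,0,1],[0,30,0,0,1],[0,30,0,0,1],[0,30,0,0,1]]

```text
t: 3.02
tcp_pos: [0.727, -0.073, 0.5995]
ee_rot: [0.647, 0.762, -0.008, -0.004]
ft_force: [3.4, 2.9, -7.5]
gripper_width: 0.0851
```

```bash
python3 -c "
from h import *
st()"
```

```text
t 3.02 tcp [ 0.727  -0.073   0.5995] x [-0.162  0.987 -0.004] y [ 0.987  0.162 -0.017] z [-0.016 -0.007 -1.   ] F [ 3.4  2.9 -7.5] w 0.0851 q [ 0.17  0.6   1.24  0.   -2.23 -1.57]
```

Call:
jog_arm:
  increments:
    - [[0,20,-30,0,1],[0,20,-30,0,1],[0,20,-30,0,1],[0,20,-30,0,1],[0,20,-30,0,1]]

```text
t: 3.43
tcp_pos: [0.72, -0.0481, 0.6604]
ee_rot: [0.646, 0.761, 0.029, 0.056]
ft_force: [0.2, -0.5, 0.3]
gripper_width: 0.0852
```

```bash
python3 -c "
from h import *
st()"
```

```text
t 3.43 tcp [ 0.72   -0.0481  0.6604] x [-0.158  0.986 -0.048] y [0.98  0.163 0.116] z [ 0.122 -0.029 -0.992] F [ 0.2 -0.5  0.3] w 0.0852 q [ 0.23  0.53  1.25  0.07 -2.17 -1.6 ]
```

Call:
jog_arm:
  increments:
    - [[0,25,-33,0,1],[0,25,-33,0,1],[0,25,-33,0,1],[0,25,-33,0,1],[0,25,-33,0,1]]

```text
t: 3.85
tcp_pos: [0.7174, -0.0169, 0.7096]
ee_rot: [0.642, 0.756, 0.058, 0.111]
ft_force: [-0.3, 0.5, 0.5]
gripper_width: 0.0858
```

```bash
python3 -c "
from h import *
st()"
```

```text
t 3.85 tcp [ 0.7174 -0.0169  0.7096] x [-0.151  0.984 -0.094] y [0.958 0.169 0.23 ] z [ 0.243 -0.055 -0.969] F [-0.3  0.5  0.5] w 0.0858 q [ 0.31  0.49  1.25  0.15 -2.11 -1.63]
```

Call:
jog_arm:
  increments:
    - [[40,0,0,0,1],[40,0,0,0,1],[40,0,0,0,1],[40,0,0,0,1],[40,0,0,0,1]]

```text
t: 4.27
tcp_pos: [0.6864, 0.181, 0.6907]
ee_rot: [0.642, 0.756, 0.058, 0.111]
ft_force: [0.2, -0.1, 0.8]
gripper_width: 0.0853
```

Call:
jog_arm:
  increments:
    - [[0,30,-29,0,1],[0,30,-29,0,1],[0,30,-29,0,1],[0,30,-29,0,1],[0,30,-29,0,1]]

```text
t: 4.68
tcp_pos: [0.7038, 0.1831, 0.7477]
ee_rot: [0.635, 0.749, 0.103, 0.157]
ft_force: [0.5, -0.7, 1.0]
gripper_width: 0.0853
```

```bash
python3 -c "
from h import *
st()"
```

```text
t 4.68 tcp [0.7038 0.1831 0.7477] x [-0.144  0.984 -0.104] y [0.919 0.172 0.354] z [ 0.366 -0.044 -0.93 ] F [ 0.5 -0.7  1. ] w 0.0853 q [ 0.65  0.48  1.25  0.29 -2.05 -1.88]
```

Call:
jog_arm:
  increments:
    - [[40,-5,0,0,1],[40,-5,0,0,1],[40,-5,0,0,1],[40,-5,0,0,1],[40,-5,0,0,1]]

```text
t: 5.1
tcp_pos: [0.6502, 0.3752, 0.7189]
ee_rot: [0.635, 0.749, 0.104, 0.155]
ft_force: [0.5, 0.9, 1.6]
gripper_width: 0.0852
```

Call:
jog_arm:
  increments:
    - [[12,30,-25,0,1],[12,30,-25,0,1],[12,30,-25,0,1],[12,30,-25,0,1],[12,30,-25,0,1]]

```text
t: 5.52
tcp_pos: [0.6542, 0.4066, 0.758]
ee_rot: [0.622, 0.742, 0.161, 0.19]
ft_force: [0.2, -0.5, -0.4]
gripper_width: 0.0856
```

```bash
python3 -c "
from h import *
st()"
```

```text
t 5.52 tcp [0.6542 0.4066 0.758 ] x [-0.154  0.985 -0.082] y [0.862 0.175 0.476] z [ 0.483  0.002 -0.876] F [ 0.2 -0.5 -0.4] w 0.0856 q [ 0.99  0.53  1.25  0.45 -1.96 -2.14]
```

Call:
jog_arm:
  increments:
    - [[16,32,-20,0,1],[16,32,-20,0,1],[16,32,-20,0,1],[16,32,-20,0,1],[16,32,-20,0,1]]

```text
t: 5.93
tcp_pos: [0.6578, 0.457, 0.7907]
ee_rot: [0.604, 0.733, 0.218, 0.223]
ft_force: [-0.1, -0.3, -0.2]
gripper_width: 0.0849
```

Call:
jog_arm:
  increments:
    - [[16,34,-16,0,1],[16,34,-16,0,1],[16,34,-16,0,1],[16,34,-16,0,1],[16,34,-16,0,1]]

```text
t: 6.35
tcp_pos: [0.6616, 0.498, 0.8328]
ee_rot: [0.583, 0.72, 0.28, 0.252]
ft_force: [1.1, 1.2, -0.3]
gripper_width: 0.085
```

```bash
python3 -c "
from h import *
o,M=st()
h=np.array([.987,.161,0]);print('tilt',np.degrees(np.arccos(-M[2,2])),'yaw',np.degrees(np.arctan2(M[1,2],M[0,2])))"
```

```text
t 6.35 tcp [0.6616 0.498  0.8328] x [-0.193  0.981 -0.037] y [0.698 0.163 0.697] z [ 0.69   0.109 -0.716] F [ 1.1  1.2 -0.3] w 0.0850 q [ 1.11  0.54  1.25  0.61 -1.73 -2.19]
tilt 44.28562772413903 yaw 8.94329575651984
```

Call:
jog_arm:
  increments:
    - [[0,0,0,3,1],[-20,-20,20,0,1],[-20,-20,20,0,1],[-20,-20,20,0,1],[-20,-20,20,0,1]]

```text
t: 6.77
tcp_pos: [0.6728, 0.4431, 0.7581]
ee_rot: [0.601, 0.704, 0.287, 0.247]
ft_force: [1.2, 0.3, 2.5]
gripper_width: 0.0854
```

```bash
cat >> h.py <<'E'
O=np.array([.550,.033,0]);YAW=np.radians(9.26)
def H(p): return O+R.from_euler('z',YAW).apply(p)
def Hi(P): return R.from_euler('z',-YAW).apply(np.asarray(P)-O)
S,C=np.sin(np.radians(25)),np.cos(np.radians(25))
def pane(s,y,n): # s along slope from edge (travel+offset), n out from midplane
    a=.012/C+s; return np.array([a*S-n*C,y,a*C+n*S])
E
cat > ov.py <<'E'
from h import *
import sys
def overlay(O_,yaw,out):
    import h; h.O=np.array(O_);h.YAW=np.radians(yaw)
    for n,(x0,x1,y0,y1) in dict(side=(200,350,140,280),top=(200,420,50,240)).items():
        p=np.load(f"{n}0p.npy")[y0:y1,x0:x1,::-1]
        f=min(800/(x1-x0),600/(y1-y0));p=cv2.resize(p,None,fx=f,fy=f,interpolation=cv2.INTER_CUBIC)
        def pt(P,c):
            u,v=proj(n,h.H(P));cv2.circle(p,(int((u-x0+.5)*f),int((v-y0+.5)*f)),2,c,-1)
        for q in((0,.21,0),(0,-.21,0),(.3,-.21,.23),(.3,.21,.23),(.107,.21,.23),(.107,-.21,.23)): pt(q,(0,0,255))
        for y in(-.01,.01):
            for s in(.025,.055):
                for nn in (.003,.06): pt(pane(s,y,nn),(0,255,255))
        pt(pane(0,.186,0),(255,0,255));pt(pane(0,-.186,0),(255,0,255))
        cv2.imwrite(f'pics/{out}_{n}.png',p)
overlay([.55,.033,0],9.26,'ov1')
st()
E
python3 ov.py
```

```text
t 6.77 tcp [0.6728 0.4431 0.7581] x [-0.155  0.988 -0.002] y [0.704 0.112 0.701] z [ 0.693  0.107 -0.713] F [1.2 0.3 2.5] w 0.0854 q [ 1.05  0.24  0.55  0.59 -1.37 -2.43]
```

View pics/ov1_side.png

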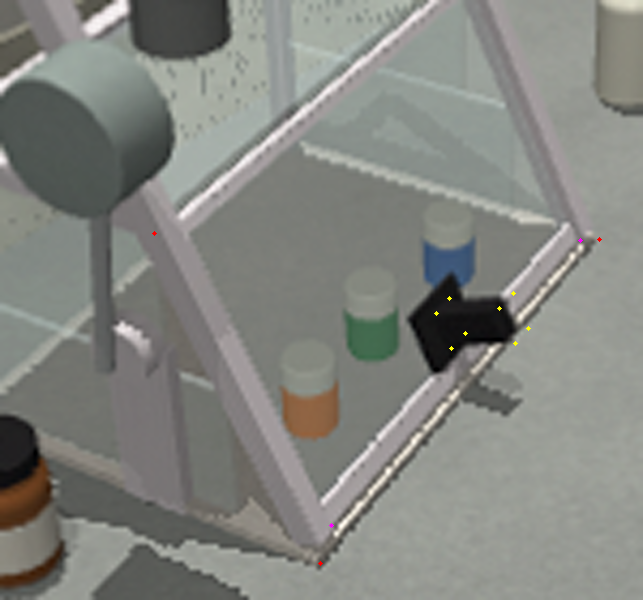

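View pics/ov1_top.png

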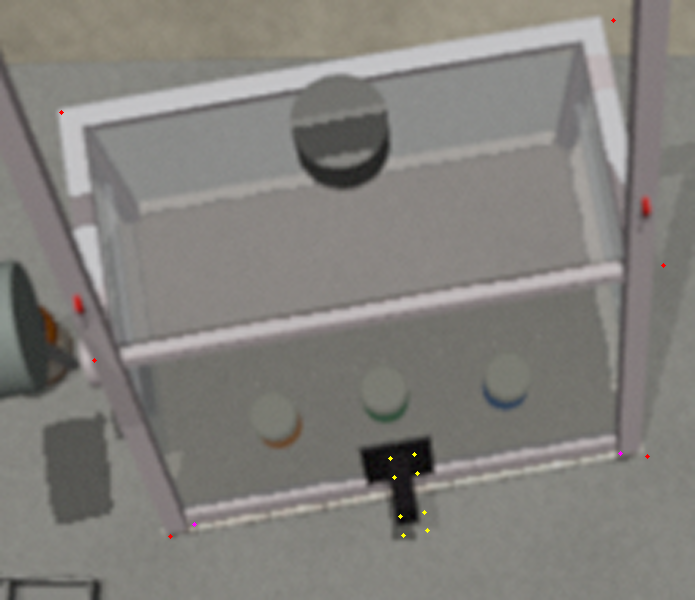

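```bash
cat > ov2.py <<'E'
from h import *
import h
h.O=np.array([.5565,.0385,0]);h.YAW=np.radians(9.26)
ims=[]
for n,(x0,x1,y0,y1) in dict(side=(285,335,190,240),top=(300,350,175,225)).items():
    p=np.load(f"{n}0p.npy")[y0:y1,x0:x1,::-1]
    f=8;p=cv2.resize(p,None,fx=f,fy=f,interpolation=cv2.INTER_CUBIC);p=np.clip(p.astype(float)*2,0,255).astype(np.uint8)
    for y in(-.01,.01):
        for s in(.025,.055):
            for nn in (.003,.06):
                u,v=proj(n,h.H(pane(s,y,nn)));cv2.circle(p,(int((u-x0+.5)*f),int((v-y0+.5)*f)),3,(0,255,255) if s<.03 else (0,128,255),-1)
    ims.append(p)
cv2.imwrite('pics/ov2.png',np.hstack(ims))
E
python3 ov2.py
```

```text
(no output)
```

View pics/ov2.png

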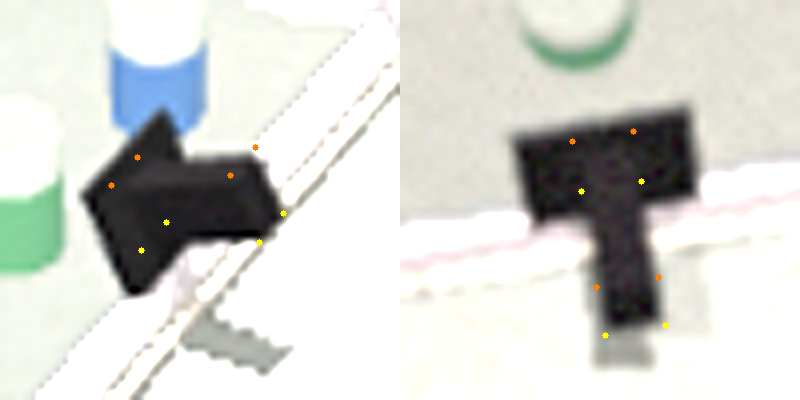

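Call:
jog_arm:
  increments:
    - [[-19,-31,13,0,1],[-19,-31,13,0,1],[-19,-31,13,0,1],[-19,-31,13,0,1],[-19,-31,13,0,1]]

```text
t: 7.18
tcp_pos: [0.6223, 0.3372, 0.6032]
ee_rot: [0.601, 0.704, 0.287, 0.247]
ft_force: [0.7, 0.9, 0.4]
gripper_width: 0.0855
```

Call:
jog_arm:
  increments:
    - [[-19,-31,13,0,1],[-19,-31,13,0,1],[-19,-31,13,0,1],[-19,-31,13,0,1],[-19,-31,13,0,1]]

```text
t: 7.6
tcp_pos: [0.5723, 0.2335, 0.4486]
ee_rot: [0.601, 0.704, 0.287, 0.247]
ft_force: [1.3, -0.2, 0.4]
gripper_width: 0.0852
```

Call:
jog_arm:
  increments:
    - [[-19,-31,13,0,1],[-19,-31,13,0,1],[-19,-31,13,0,1],[-19,-31,13,0,1],[-19,-31,13,0,1]]

```text
t: 8.02
tcp_pos: [0.5362, 0.1367, 0.3225]
ee_rot: [0.608, 0.705, 0.276, 0.239]
ft_force: [1.2, 0.5, 0.9]
gripper_width: 0.0854
```

```bash
cat > go.py <<'E'
from h import *
import sys
o,M=st();T=np.array(list(map(float,sys.argv[1:4])))
print('to go (tool mm)',(M.T@(T-o['tcp_pos'])*1000).round(1))
E
python3 go.py .4735 .026 .137
```

```text
t 8.02 tcp [0.5362 0.1367 0.3225] x [-0.148  0.989 -0.001] y [0.725 0.109 0.68 ] z [ 0.672  0.099 -0.733] F [1.2 0.5 0.9] w 0.0854 q [ 0.61 -0.29 -1.02  1.14 -0.34 -3.03]
to go (tool mm) [-100.  -183.6   82.9]
```

```bash
cat > fk.py <<'E'
import numpy as np
from scipy.spatial.transform import Rotation as R
from scipy.optimize import least_squares
Q=[[-.8289,.3593,.0111,-.0003,-1.2241,-.2881],[-.61,.14,-.01,0,-1.43,-.51],[.53,0,.04,0,-1.61,-1.95],[.16,.26,.76,0,-2.06,-1.57],[.17,.6,1.24,0,-2.23,-1.57],[.23,.53,1.25,.07,-2.17,-1.6],[.31,.49,1.25,.15,-2.11,-1.63],[.65,.48,1.25,.29,-2.05,-1.88],[.99,.53,1.25,.45,-1.96,-2.14],[1.11,.54,1.25,.61,-1.73,-2.19],[1.05,.24,.55,.59,-1.37,-2.43],[.61,-.29,-1.02,1.14,-.34,-3.03]]
P=[[.2957,-.6063,.2305],[.336,-.4666,.3538],[.499,.0721,.444],[.5884,-.0994,.6256],[.727,-.073,.5995],[.72,-.0481,.6604],[.7174,-.0169,.7096],[.7038,.1831,.7477],[.6542,.4066,.758],[.6616,.498,.8328],[.6728,.4431,.7581],[.5362,.1367,.3225]]
Z=[[0,0,-1],[0,0,-1],[0,0,-1],[0,0,-1],[-.016,-.007,-1],[.122,-.029,-.992],[.243,-.055,-.969],[.366,-.044,-.93],[.483,.002,-.876],[.69,.109,-.716],[.693,.107,-.713],[.672,.099,-.733]]
Y=lambda a:R.from_euler('y',a)
def fk(p,q):
    r0,off,z0,a,b,e,L,s=p
    rt=R.from_euler('z',q[0]); r1=rt*Y(q[1]); r2=r1*Y(-q[2]); r3=r2*R.from_euler('x',SG*q[3])*Y(-q[4])
    w=rt.apply([r0,-off,z0])+r1.apply([0,0,a])+r2.apply([b,0,e])
    return w+r3.apply([L,0,0]),r3.apply([1,0,0]),w,r3
def res(p): 
    o=[]
    for q,x,z in zip(Q,P,Z):
        t,d,_,_=fk(p,q);o+=list(t-x)+list(.2*(d-z))
    return np.array(o+[.001*p[0],.001*(p[5])])
if __name__=='__main__':
    for SG in(1,-1):
        f=least_squares(res,[0,.19,.3,.45,.45,0,.25,0]);print(SG,f.cost,f.x.round(4));print(np.abs(f.fun).reshape(-1)[:72].reshape(-1,6).max(1).round(4))
E
python3 fk.py
```

```text
1 0.1702642543272378 [ 0.192   0.2606  0.3165  0.2971  0.3853 -0.0501  0.0839  0.    ]
[0.1017 0.0943 0.1324 0.0765 0.0683 0.047  0.0484 0.0808 0.1349 0.2031
 0.1896 0.0997]
-1 0.02025395852281698 [0.0669 0.1737 0.3777 0.458  0.4282 0.0057 0.3784 0.    ]
[0.0569 0.0408 0.0362 0.0268 0.0488 0.0312 0.0123 0.014  0.0301 0.05
 0.0698 0.0926]
```

```bash
python3 - <<'E'
s=open('fk.py').read()
s=s.replace("def fk(p,q):\n    r0,off,z0,a,b,e,L,s=p","def fk(p,q):\n    r0,off,z0,a,b,e,L,s,s2,g,hh,off2=p")
s=s.replace("r3=r2*R.from_euler('x',SG*q[3])*Y(-q[4])","r4=r2*R.from_euler('x',SG*q[3]);r3=r4*Y(-q[4])")
s=s.replace("+r2.apply([b,0,e])","+r2.apply([b,-off2,e])+r4.apply([0,s,s2])").replace("r3.apply([L,0,0])","r3.apply([L,g,hh])")
s=s.replace("o+[.001*p[0],.001*(p[5])]","list(o)+list(.001*np.array(p))").replace("[0,.19,.3,.45,.45,0,.25,0]","[0,.19,.3,.45,.45,0,.25,0,0,0,0,0]")
open('fk.py','w').write(s)
E
python3 fk.py
```

```text
1 0.10676869056930942 [ 0.2578  0.3286  0.0083  0.7013  0.5341 -0.2727  0.2022  0.2262  0.2063
  0.2264 -0.3465  0.328 ]
[0.0158 0.0222 0.0218 0.0522 0.0679 0.0361 0.0484 0.0808 0.1349 0.2031
 0.1896 0.0997]
-1 4.740947550210677e-05 [ 0.0009  0.0024  0.2062  0.5932  0.4613  0.003   0.3723 -0.0931 -0.0037
 -0.0931  0.005   0.0024]
[0.0009 0.002  0.001  0.0023 0.0039 0.0028 0.0022 0.0015 0.0019 0.0018
 0.0021 0.0009]
```

```bash
cat > ik.py <<'E'
import numpy as np,fk
from fk import *
fk.SG=-1
PR=least_squares(res,[0,.19,.3,.45,.45,0,.25,0,0,0,0,0]).x
LO=np.array([-3.07,-1.43,-1.02,-3.03,-3.05,-3.03]);HI=np.array([3.07,2.12,1.25,1.67,0,3.03])
# base tool frame at r3: z=x-axis of r3. x0 = r3 y-axis ; actual tool x = rot about z by (sg*q6+c)
B=R.from_matrix(np.array([[0,0,1],[1,0,0],[0,1,0]]).astype(float)) # columns: tool x=r3 y, tool y=r3 z, tool z=r3 x
def full(q,sg=1,c=0):
    t,d,w,r3=fk.fk(PR,q); return t,(r3*B*R.from_euler('z',sg*q[5]+c)),w
def cal():
    xs=[[-.438,.899,0],[-.438,.899,0],[-.158,.987,0],[-.161,.987,0],[-.162,.987,-.004],None,[-.151,.984,-.094],[-.144,.984,-.104],[-.154,.985,-.082],[-.193,.981,-.037],[-.155,.988,-.002],[-.148,.989,-.001]]
    for sg in(1,-1):
        print(sg,[round(float(np.arctan2(*( (fk.fk(PR,q)[3]*B).inv().apply(x)[[1,0]]))-sg*q[5]),2) for q,x in zip(Q,xs) if x])
SGN,CC=1,0
def ik(T,Rm,seeds=60,rng=np.random.default_rng(0),q0=None,wo=.3):
    best=[]
    def f(q):
        t,r,_=full(q,SGN,CC);return np.r_[t-T,wo*(Rm.inv()*r).as_rotvec()]
    ss=[q0] if q0 is not None else [LO+(HI-LO)*rng.random(6) for _ in range(seeds)]
    for s in ss:
        s=np.clip(s,LO+1e-3,HI-1e-3);g=least_squares(f,s,bounds=(LO,HI));best.append((g.cost,g.x))
    best.sort(key=lambda a:a[0]);return best
if __name__=='__main__': cal()
E
python3 ik.py
```

```text
Traceback (most recent call last):
  File "ik.py", line 4, in <module>
    PR=least_squares(res,[0,.19,.3,.45,.45,0,.25,0,0,0,0,0]).x
       ~~~~~~~~~~~~~^^^^^^^^^^^^^^^^^^^^^^^^^^^^^^^^^^^^^^^^
  File "fk.py", line 16, in res
    t,d,_,_=fk(p,q);o+=list(t-x)+list(.2*(d-z))
            ~~^^^^^
  File "fk.py", line 10, in fk
    rt=R.from_euler('z',q[0]); r1=rt*Y(q[1]); r2=r1*Y(-q[2]); r4=r2*R.from_euler('x',SG*q[3]);r3=r4*Y(-q[4])
                                                                                     ^^
NameError: name 'SG' is not defined
```

```bash
sed -i 's/^import numpy as np,fk/import numpy as np/; s/^from fk import \*/import fk as FKM\nfrom fk import R,least_squares,Q/; s/^fk.SG=-1/FKM.SG=-1/; s/fk\.fk(/FKM.fk(/g; s/least_squares(res/least_squares(FKM.res/' ik.py; python3 ik.py
```

```text
1 [-0.99, -0.55, 2.32, 1.57, 1.58, 1.69, 2.19, 2.71, 2.81, 3.29, 4.5]
-1 [-1.57, -1.57, -1.58, -1.57, -1.56, -1.57, -1.57, -1.57, -1.57, -1.57, -1.56]
```

```bash
sed -i 's/^SGN,CC=1,0/SGN,CC=-1,-1.5708/' ik.py; cat > plan.py <<'E'
from ik import *
import h
h.O=np.array([.557,.039,0]);h.YAW=np.radians(9.26)
def pose(dep,yaw=9.26,flip=1):
    y=np.radians(yaw);d=np.radians(dep)
    z=np.array([np.cos(d)*np.cos(y),np.cos(d)*np.sin(y),-np.sin(d)]);x=flip*np.array([-np.sin(y),np.cos(y),0])
    return R.from_matrix(np.stack([x,np.cross(z,x),z],1))
def report(nm,g,dep,yaw=9.26):
    for fl in(1,-1):
        Rm=pose(dep,yaw,fl);T=np.array(g)+.019*Rm.apply([0,0,1])
        b=ik(T,Rm,12);seen=[]
        for c,q in b:
            if c<2e-6 and not any(np.abs(q-s).max()<.1 for s in seen): seen.append(q);print(nm,dep,yaw,fl,q.round(2),'wr',full(q,SGN,CC)[2].round(2))
        if not seen: print(nm,dep,yaw,fl,'NONE best',b[0][0],b[0][1].round(2))
if __name__=='__main__':
    for dep in(65,45):
        for s in(0,.27): report('handle%.2f'%s,h.H(h.pane(.04+s,0,.04)),dep)
        report('jar',[.638,-.048,.045],dep)
        report('pan',[.4175,-.353,.10],dep)
E
python3 plan.py
```

```text
handle0.00 65 9.26 1 NONE best 0.0003931810240568457 [ 0.39  0.21 -0.94  0.4  -0.05 -2.19]
handle0.00 65 9.26 -1 NONE best 0.0003931810245110838 [ 0.39  0.21 -0.94  0.4  -0.05  0.95]
handle0.27 65 9.26 1 [ 0.44  0.06 -0.38  0.18 -0.71 -1.96] wr [0.46 0.11 0.61]
handle0.27 65 9.26 -1 [ 0.44  0.06 -0.38  0.18 -0.71  1.18] wr [0.46 0.11 0.61]
jar 65 9.26 1 NONE best 1.615896677227037e-05 [ 0.22  0.37 -0.73  0.21 -0.04 -1.84]
jar 65 9.26 -1 NONE best 1.615896677212493e-05 [ 0.22  0.37 -0.73  0.21 -0.04  1.3 ]
pan 65 9.26 1 [-0.58  0.22 -0.47 -0.52 -0.61 -0.44] wr [ 0.34 -0.32  0.45]
pan 65 9.26 -1 [-0.58  0.22 -0.47 -0.52 -0.61  2.7 ] wr [ 0.34 -0.32  0.45]
handle0.00 45 9.26 1 [-0.17  0.23 -0.65 -1.86 -0.24  0.53] wr [ 0.36 -0.04  0.37]
handle0.00 45 9.26 -1 [-0.17  0.23 -0.65 -1.86 -0.24 -2.61] wr [ 0.36 -0.04  0.37]
handle0.27 45 9.26 1 NONE best 0.00012994346386232806 [ 0.18 -0.04 -0.88  1.22 -0.   -2.81]
handle0.27 45 9.26 -1 NONE best 0.00012994346387299051 [ 0.18 -0.04 -0.88  1.22 -0.    0.34]
jar 45 9.26 1 [-0.21  0.38 -0.44 -1.57 -0.26  0.26] wr [ 0.46 -0.1   0.36]
jar 45 9.26 -1 [-0.21  0.38 -0.44 -1.57 -0.26 -2.88] wr [ 0.46 -0.1   0.36]
pan 45 9.26 1 [-0.95  0.29 -0.42 -1.09 -0.8   0.31] wr [ 0.24 -0.41  0.41]
pan 45 9.26 -1 [-0.95  0.29 -0.42 -1.09 -0.8  -2.83] wr [ 0.24 -0.41  0.41]
```

```bash
cat > scan.py <<'E'
from plan import *
rng=np.random.default_rng(1)
def sols(g,dep,yaw,n=14):
    Rm=pose(dep,yaw,1);T=np.array(g)+.019*Rm.apply([0,0,1]);out=[];bc=9
    for _ in range(n):
        s=np.array([rng.uniform(-1,1.2),rng.uniform(-.4,.9),rng.uniform(-1,.4),rng.uniform(-2.6,1.6),rng.uniform(-1.6,-.05),rng.uniform(-2.5,2.5)])
        c,q=ik(T,Rm,q0=s)[0];bc=min(c,bc)
        if c<2e-6 and not any(np.abs(q-k).max()<.15 for k in out): out.append(q)
    return out,bc
import sys
for dep in map(float,sys.argv[2:]):
    yaw=float(sys.argv[1])
    for nm,g in [('h%.2f'%s,h.H(h.pane(.04+s,0,.04))) for s in(0,.07,.14,.2,.27)]+[('jar',[.638,-.048,.045]),('pan',[.4175,-.353,.10])]:
        o,bc=sols(g,dep,yaw);print(dep,yaw,nm,[list(map(float,q.round(2))) for q in o] or 'NONE %.1e'%bc)
E
for y in 9.26 ; do (timeout 500 python3 scan.py $y 35 & timeout 500 python3 scan.py $y 45 & timeout 500 python3 scan.py $y 50 & timeout 500 python3 scan.py $y 56& wait); done
```

```text
56.0 9.26 h0.00 NONE 5.0e-04
56.0 9.26 h0.07 NONE 7.2e-04
56.0 9.26 h0.14 NONE 1.1e-04
56.0 9.26 h0.20 [[0.39, 0.01, -0.83, 0.69, -0.2, -2.45]]
56.0 9.26 h0.27 [[0.44, -0.0, -0.59, 0.38, -0.43, -2.16]]
56.0 9.26 jar NONE 2.2e-05
56.0 9.26 pan [[-0.74, 0.24, -0.43, -0.79, -0.66, -0.09]]
35.0 9.26 h0.00 [[-0.52, 0.4, -0.89, -2.3, -0.76, 1.32]]
35.0 9.26 h0.07 [[-0.3, 0.17, -0.7, -2.05, -0.43, 0.8]]
35.0 9.26 h0.14 NONE 3.3e-06
35.0 9.26 h0.20 NONE 3.1e-04
35.0 9.26 h0.27 NONE 1.1e-03
35.0 9.26 jar [[-0.51, 0.48, -0.6, -2.1, -0.63, 1.06]]
35.0 9.26 pan [[-1.12, 0.37, -0.42, -1.28, -0.96, 0.61]]
45.0 9.26 h0.00 [[-0.17, 0.23, -0.65, -1.86, -0.24, 0.53]]
45.0 9.26 h0.07 NONE 1.6e-04
45.0 9.26 h0.14 NONE 8.7e-04
45.0 9.26 h0.20 NONE 7.8e-04
45.0 9.26 h0.27 NONE 1.3e-04
45.0 9.26 jar [[-0.21, 0.38, -0.44, -1.57, -0.26, 0.26]]
45.0 9.26 pan [[-0.95, 0.29, -0.42, -1.09, -0.8, 0.31]]
50.0 9.26 h0.00 NONE 5.1e-05
50.0 9.26 h0.07 NONE 6.5e-04
50.0 9.26 h0.14 NONE 7.6e-04
50.0 9.26 h0.20 NONE 1.7e-04
50.0 9.26 h0.27 [[0.36, -0.03, -0.79, 0.8, -0.17, -2.52]]
50.0 9.26 jar [[0.05, 0.36, -0.47, -1.02, -0.09, -0.47]]
50.0 9.26 pan [[-0.85, 0.26, -0.42, -0.96, -0.73, 0.14]]
```

```bash

(for d in 15 25 65 70 80 90; do timeout 560 python3 scan.py 9.26 $d > s$d.txt & done; wait); cat s15.txt s25.txt s65.txt s70.txt s80.txt s90.txt
```

```text
15.0 9.26 h0.00 NONE 1.0e-05
15.0 9.26 h0.07 [[-0.64, 0.67, -1.0, -2.36, -1.38, 1.64]]
15.0 9.26 h0.14 [[-0.53, 0.34, -0.89, -2.35, -1.06, 1.33]]
15.0 9.26 h0.20 [[-0.44, 0.16, -0.77, -2.3, -0.82, 1.09]]
15.0 9.26 h0.27 [[-0.32, 0.03, -0.6, -2.17, -0.57, 0.81]]
15.0 9.26 jar [[-0.71, 0.85, -0.75, -2.28, -1.33, 1.59]]
15.0 9.26 pan [[-1.34, 0.62, -0.44, -1.5, -1.31, 1.04]]
25.0 9.26 h0.00 [[-0.67, 0.72, -1.02, -2.36, -1.25, 1.7]]
25.0 9.26 h0.07 [[-0.53, 0.36, -0.9, -2.31, -0.91, 1.32]]
25.0 9.26 h0.14 [[-0.38, 0.14, -0.73, -2.18, -0.6, 0.95]]
25.0 9.26 h0.20 [[-0.21, 0.03, -0.57, -1.95, -0.36, 0.57]]
25.0 9.26 h0.27 NONE 1.8e-05
25.0 9.26 jar [[-0.64, 0.65, -0.71, -2.25, -1.0, 1.39]]
25.0 9.26 pan [[-1.25, 0.49, -0.43, -1.42, -1.13, 0.85]]
65.0 9.26 h0.00 NONE 3.9e-04
65.0 9.26 h0.07 NONE 4.4e-06
65.0 9.26 h0.14 [[0.46, 0.08, -0.72, 0.34, -0.37, -2.16]]
65.0 9.26 h0.20 [[0.45, 0.06, -0.56, 0.24, -0.54, -2.04]]
65.0 9.26 h0.27 [[0.44, 0.06, -0.38, 0.18, -0.71, -1.96]]
65.0 9.26 jar NONE 1.6e-05
65.0 9.26 pan [[-0.58, 0.22, -0.47, -0.52, -0.61, -0.44]]
70.0 9.26 h0.00 NONE 4.7e-05
70.0
[... 428 characters left out ...]
.55, 0.08, -0.64, -1.91]]
80.0 9.26 h0.14 [[0.43, 0.19, -0.4, 0.06, -0.81, -1.88]]
80.0 9.26 h0.20 [[0.41, 0.19, -0.27, 0.05, -0.94, -1.85]]
80.0 9.26 h0.27 [[0.4, 0.2, -0.1, 0.05, -1.1, -1.83]]
80.0 9.26 jar [[0.24, 0.43, -0.46, 0.03, -0.51, -1.67]]
80.0 9.26 pan [[-0.41, 0.25, -0.49, -0.15, -0.68, -0.89]]
90.0 9.26 h0.00 [[0.43, 0.34, -0.51, -0.0, -0.72, -1.84]]
90.0 9.26 h0.07 [[0.41, 0.3, -0.38, -0.0, -0.89, -1.82]]
90.0 9.26 h0.14 [[0.4, 0.29, -0.24, 0.0, -1.05, -1.81]]
90.0 9.26 h0.20 [[0.39, 0.29, -0.1, -0.0, -1.18, -1.8]]
90.0 9.26 h0.27 [[0.38, 0.3, 0.06, -0.0, -1.33, -1.79]]
90.0 9.26 jar [[0.23, 0.5, -0.3, -0.0, -0.78, -1.64]]
90.0 9.26 pan [[-0.35, 0.3, -0.47, 0.0, -0.81, -1.06]]
```

Call:
jog_arm:
  increments:
    - [[-16,6,-21,0,1],[-16,6,-21,0,1],[-16,6,-21,0,1],[-16,6,-21,0,1],[-16,6,-21,0,1]]

```text
t: 8.43
tcp_pos: [0.4989, 0.0518, 0.4189]
ee_rot: [0.607, 0.707, 0.274, 0.238]
ft_force: [0.9, -0.4, 0.7]
gripper_width: 0.0853
```

```bash
python3 -c "
from h import *
st()"
```

```text
t 8.43 tcp [0.4989 0.0518 0.4189] x [-0.149  0.989 -0.004] y [0.729 0.112 0.676] z [ 0.669  0.098 -0.737] F [ 0.9 -0.4  0.7] w 0.0853 q [ 0.74 -0.48 -0.8   0.62 -0.71 -2.52]
```

Call:
jog_arm:
  increments:
    - [[4,-29,-20,0,1],[4,-29,-20,0,1],[4,-29,-20,0,1],[4,-29,-20,0,1],[4,-29,-20,0,1]]

```text
t: 8.85
tcp_pos: [0.3931, 0.0503, 0.4032]
ee_rot: [0.608, 0.711, 0.268, 0.232]
ft_force: [-0.7, 0.1, 1.1]
gripper_width: 0.0854
```

```bash
python3 -c "
from h import *
st()"
```

```text
t 8.85 tcp [0.3931 0.0503 0.4032] x [-0.154  0.988 -0.004] y [0.739 0.118 0.664] z [ 0.656  0.099 -0.748] F [-0.7  0.1  1.1] w 0.0854 q [ 1.41 -0.82 -0.93  0.72 -1.28 -2.98]
```

Call:
jog_arm:
  increments:
    - [[4,-36,-10,0,1],[4,-36,-10,0,1],[4,-36,-10,0,1],[4,-36,-10,0,1],[4,-36,-10,0,1]]

```text
t: 9.27
tcp_pos: [0.3764, 0.0391, 0.3413]
ee_rot: [0.607, 0.725, 0.253, 0.204]
ft_force: [-1.2, 0.3, 0.1]
gripper_width: 0.0854
```

```bash
python3 -c "
from h import *
st()"
```

```text
t 9.27 tcp [0.3764 0.0391 0.3413] x [-0.18   0.984  0.011] y [0.778 0.135 0.614] z [ 0.602  0.119 -0.789] F [-1.2  0.3  0.1] w 0.0854 q [ 1.51 -0.9  -1.02  0.66 -1.32 -3.03]
```

Call:
jog_arm:
  increments:
    - [[0,-40,5,0,1],[0,-40,5,0,1],[0,-40,5,0,1],[0,-40,5,0,1],[0,-40,5,0,1]]

```text
t: 9.68
tcp_pos: [0.3486, -0.0016, 0.287]
ee_rot: [0.614, 0.742, 0.22, 0.154]
ft_force: [0.1, 0.3, -0.7]
gripper_width: 0.0853
```

```bash
python3 -c "
from h import *
st()"
```

```text
t 9.68 tcp [ 0.3486 -0.0016  0.287 ] x [-0.199  0.979  0.041] y [0.843 0.149 0.516] z [ 0.499  0.138 -0.856] F [ 0.1  0.3 -0.7] w 0.0853 q [ 1.2  -0.87 -1.02  0.48 -1.13 -2.72]
```

Call:
jog_arm:
  increments:
    - [[-6,-40,5,0,1],[-6,-40,5,0,1],[-6,-40,5,0,1],[-6,-40,5,0,1],[-6,-40,5,0,1]]

```text
t: 10.1
tcp_pos: [0.2667, -0.0953, 0.2067]
ee_rot: [0.613, 0.751, 0.216, 0.118]
ft_force: [0.2, -1.2, -0.9]
gripper_width: 0.0852
```

```bash
python3 -c "
from h import *
st()"
```

```text
t 10.10 tcp [ 0.2667 -0.0953  0.2067] x [-0.221  0.971  0.086] y [0.869 0.157 0.469] z [ 0.442  0.179 -0.879] F [ 0.2 -1.2 -0.9] w 0.0852 q [ 0.52 -0.85 -1.02  0.08 -0.91 -1.92]
```

Call:
jog_arm:
  increments:
    - [[9,26,21,0,1],[9,26,21,0,1],[9,26,21,0,1],[9,26,21,0,1],[9,26,21,0,1]]

```text
t: 10.52
tcp_pos: [0.4188, -0.0124, 0.179]
ee_rot: [0.613, 0.751, 0.215, 0.118]
ft_force: [-0.2, -0.9, 1.5]
gripper_width: 0.0851
```

```bash
python3 -c "
from h import *
st()"
```

```text
t 10.52 tcp [ 0.4188 -0.0124  0.179 ] x [-0.22   0.972  0.086] y [0.871 0.156 0.467] z [ 0.44   0.178 -0.88 ] F [-0.2 -0.9  1.5] w 0.0851 q [ 0.5  -0.34 -0.98  0.13 -0.44 -1.97]
```

```bash
cat > sim.py <<'E'
from ik import *
def sim(q,rows,wo,verbose=False):
    t,r,_=full(q,SGN,CC)
    for row in rows:
        T=t+r.apply(np.array(row[:3])/1000);Rm=r*R.from_euler('z',row[3],degrees=True)
        c,q=ik(T,Rm,q0=q,wo=wo)[0];t,r,_=full(q,SGN,CC)
    return t,r.as_matrix(),q
if __name__=='__main__':
    for wo in(.1,.2,.3,.5,1):
        t,m,q=sim([1.2,-.87,-1.0199,.48,-1.13,-2.72],[[-6,-40,5,0]]*5,wo);print(wo,t.round(3),m[:,2].round(3),q.round(2))
        t,m,q=sim([.6,.17*0+.6,1.2399,0,-2.23,-1.57][:0] or [.17,.6,1.24,0,-2.23,-1.57],[[0,20,-30,0]]*5,wo);print(wo,t.round(3),m[:,2].round(3),q.round(2))
E
python3 sim.py; echo "true (.267,-.095,.207) z .442 .179 -.879; (.72,-.048,.66) z .122 -.029 -.992"
```

```text
0.1 [ 0.199 -0.057  0.177] [ 0.289  0.291 -0.912] [ 0.43 -0.85 -0.96 -0.17 -1.07 -1.7 ]
0.1 [ 0.785 -0.043  0.749] [ 0.445 -0.106 -0.889] [ 0.3   0.49  1.25  0.25 -1.9  -1.57]
0.2 [ 0.216 -0.067  0.177] [ 0.321  0.262 -0.91 ] [ 0.48 -0.86 -0.99 -0.1  -1.02 -1.78]
0.2 [ 0.77  -0.044  0.719] [ 0.357 -0.087 -0.93 ] [ 0.28  0.51  1.25  0.2  -1.98 -1.57]
0.3 [ 0.231 -0.077  0.182] [ 0.356  0.233 -0.905] [ 0.52 -0.88 -1.02 -0.03 -1.   -1.86]
0.3 [ 0.753 -0.044  0.689] [ 0.26  -0.066 -0.963] [ 0.26  0.52  1.25  0.15 -2.06 -1.58]
0.5 [ 0.25  -0.093  0.194] [ 0.413  0.193 -0.89 ] [ 0.48 -0.87 -1.02  0.02 -0.94 -1.84]
0.5 [ 0.731 -0.043  0.653] [ 0.126 -0.037 -0.991] [ 0.24  0.55  1.25  0.08 -2.16 -1.59]
1 [ 0.268 -0.11   0.209] [ 0.469  0.153 -0.87 ] [ 0.41 -0.84 -1.02  0.06 -0.88 -1.81]
1 [ 0.715 -0.043  0.628] [ 0.024 -0.013 -1.   ] [ 0.22  0.57  1.25  0.02 -2.23 -1.6 ]
true (.267,-.095,.207) z .442 .179 -.879; (.72,-.048,.66) z .122 -.029 -.992
```

```bash
cat > push.py <<'E'
from sim import *
import sys,json
def tryall(q,dirs,roll=0,n=5):
    for d in dirs:
        t,r,_=full(q,SGN,CC);M=r.as_matrix()
        row=list((M.T@(np.array(d)/np.linalg.norm(d)*40)).round())+[roll]
        tt,m,qq=sim(q,[row]*n,.5)
        print(d,'row',row,'tcp',tt.round(3),'dep %.1f yaw %.1f'%(np.degrees(np.arcsin(-m[2,2])),np.degrees(np.arctan2(m[1,2],m[0,2]))),'x',m[:,0].round(2),qq.round(2))
if __name__=='__main__':
    q=json.loads(sys.argv[1]);tryall(q,json.loads(sys.argv[2]))
E
python3 push.py "[0.5,-0.34,-0.98,0.13,-0.44,-1.97]" "[[1,0,-1],[0,0,-1],[-1,0,-1],[-1,0,0],[0,-1,0],[0,1,0],[0,1,-1],[1,0.3,-0.3],[-1,1,0]]"
```

```text
[1, 0, -1] row [np.float64(-9.0), np.float64(11.0), np.float64(37.0), 0] tcp [ 0.563 -0.01   0.043] dep 61.5 yaw 22.0 x [-0.22  0.97  0.09] [ 0.26  0.24 -0.69 -0.39 -0.15 -1.26]
[0, 0, -1] row [np.float64(-3.0), np.float64(-19.0), np.float64(35.0), 0] tcp [ 0.426 -0.011 -0.012] dep 61.9 yaw 25.3 x [-0.23  0.97  0.11] [ 0.09  0.22 -0.77 -0.97 -0.2  -0.53]
[-1, 0, -1] row [np.float64(4.0), np.float64(-38.0), np.float64(12.0), 0] tcp [ 0.302 -0.039  0.055] dep 61.9 yaw 33.6 x [-0.26  0.95  0.17] [ 0.19 -0.2  -1.02 -0.57 -0.35 -1.03]
[-1, 0, 0] row [np.float64(9.0), np.float64(-35.0), np.float64(-18.0), 0] tcp [ 0.26  -0.052  0.211] dep 63.7 yaw 34.3 x [-0.26  0.95  0.16] [ 0.74 -0.92 -1.    0.07 -1.04 -2.1 ]
[0, -1, 0] row [np.float64(-39.0), np.float64(-6.0), np.float64(-7.0), 0] tcp [ 0.425 -0.208  0.184] dep 61.5 yaw 22.0 x [-0.22  0.97  0.09] [-0.35 -0.06 -0.54 -0.48 -0.77 -0.73]
[0, 1, 0] row [np.float64(39.0), np.float64(6.0), np.float64(7.0), 0] tcp [0.431 0.187 0.199] dep 63.2 yaw 25.2 x [-0.23  0.97  0.1 ] [ 0.96 -0.25 -1.02  0.54 -0.45 -2.77]
[0, 1, -1] row [np.float64(25.0), np.float64(-9.0), np.float64(30.0), 0] tcp [0.448 0.109 0.066] dep 64.1 yaw 38.1 x [-0.27  0.95  0.18] [ 0.67  0.04 -1.02  0.02 -0.06 -2.02]
[1, 0.3, -0.3] row [np.float64(2.0), np.float64(29.0), np.float64(28.0), 0] tcp [0.609 0.05  0.13 ] dep 61.5 yaw 22.0 x [-0.22  0.97  0.09] [ 0.41  0.14 -0.7   0.05 -0.23 -1.81]
[-1, 1, 0] row [np.float64(34.0), np.float64(-20.0), np.float64(-7.0), 0] tcp [0.319 0.116 0.235] dep 66.4 yaw 32.2 x [-0.25  0.96  0.13] [ 1.34 -0.71 -1.02  0.35 -0.98 -2.84]
```

```bash
cat > seq.py <<'E'
from push import *
q=[0.5,-0.34,-0.98,0.13,-0.44,-1.97]
def mv(q,d,n):
    t,r,_=full(q,SGN,CC);row=list((r.as_matrix().T@(np.array(d,float)/np.linalg.norm(d)*40)).round())+[0]
    tt,m,qq=sim(q,[row]*n,.5);print(d,n,row,tt.round(3),'dep %.1f yaw %.1f'%(np.degrees(np.arcsin(-m[2,2])),np.degrees(np.arctan2(m[1,2],m[0,2]))),qq.round(2));return qq
print('A');q1=mv(q,[.6,1,.7],8);q1=mv(q1,[-1,-1,-.0],5);q1=mv(q1,[-1,-1,0],5)
print('B');q1=mv(q,[.6,1,.7],8);q1=mv(q1,[-.3,-1,-.0],5);q1=mv(q1,[-.3,-1,0],5)
print('C');q1=mv(q,[.6,1,1.4],8);q1=mv(q1,[-1,-1,-1],5);q1=mv(q1,[-1,-1,-1],5)
print('D');q1=mv(q,[0,0,1],8);q1=mv(q1,[-1,-0,0],5);q1=mv(q1,[-1,0,-.5],5)
E
python3 seq.py
```

```text
A
[0.6, 1, 0.7] 8 [np.float64(26.0), np.float64(30.0), np.float64(-5.0), 0] [0.568 0.225 0.349] dep 61.5 yaw 22.0 [ 0.81 -0.1  -0.48  0.29 -0.75 -2.35]
[-1, -1, -0.0] 5 [np.float64(-21.0), np.float64(-29.0), np.float64(-18.0), 0] [0.425 0.084 0.352] dep 61.5 yaw 22.0 [ 0.85 -0.49 -0.71  0.27 -0.92 -2.33]
[-1, -1, 0] 5 [np.float64(-21.0), np.float64(-29.0), np.float64(-18.0), 0] [ 0.293 -0.063  0.354] dep 61.9 yaw 23.5 [ 0.86 -0.91 -0.76  0.22 -1.29 -2.24]
B
[0.6, 1, 0.7] 8 [np.float64(26.0), np.float64(30.0), np.float64(-5.0), 0] [0.568 0.225 0.349] dep 61.5 yaw 22.0 [ 0.81 -0.1  -0.48  0.29 -0.75 -2.35]
[-0.3, -1, -0.0] 5 [np.float64(-35.0), np.float64(-16.0), np.float64(-12.0), 0] [0.511 0.032 0.35 ] dep 61.5 yaw 22.0 [ 0.48 -0.28 -0.53  0.06 -0.83 -1.88]
[-0.3, -1, 0] 5 [np.float64(-35.0), np.float64(-16.0), np.float64(-12.0), 0] [ 0.454 -0.162  0.35 ] dep 61.5 yaw 22.0 [-0.15 -0.23 -0.35 -0.29 -1.03 -1.12]
C
[0.6, 1, 1.4] 8 [np.float64(21.0), np.float64(29.0), np.float64(-17.0), 0] [0.527 0.168 0.427] dep 61.5 yaw 22.0 [ 0.79 -0.24 -0.4   0.23 -0.96 -2.24]
[-1, -1, -1] 5 [np.float64(-19.0), np.float64(-35.0), np.float64(6.0), 0] [0.41  0.053 0.31 ] dep 61.5 yaw 22.0 [ 0.8  -0.53 -0.81  0.26 -0.85 -2.29]
[-1, -1, -1] 5 [np.float64(-19.0), np.float64(-35.0), np.float64(6.0), 0] [ 0.298 -0.069  0.199] dep 62.0 yaw 24.2 [ 0.5  -0.73 -1.02  0.05 -0.8  -1.89]
D
[0, 0, 1] 8 [np.float64(3.0), np.float64(19.0), np.float64(-35.0), 0] [ 0.426 -0.01   0.503] dep 61.5 yaw 22.0 [ 0.49 -0.46 -0.28  0.05 -1.25 -1.86]
[-1, 0, 0] 5 [np.float64(9.0), np.float64(-35.0), np.float64(-18.0), 0] [ 0.279 -0.045  0.507] dep 63.8 yaw 31.1 [ 0.87 -0.79 -0.36  0.14 -1.57 -2.18]
[-1, 0, -0.5] 5 [np.float64(6.0), np.float64(-39.0), np.float64(3.0), 0] [ 0.119 -0.079  0.418] dep 63.4 yaw 38.4 [ 0.01 -0.87 -0.4  -0.28 -1.66 -1.42]
```

```bash
cat > chk.py <<'E'
from plan import *
z=np.array([.44,.178,-.88]);z/=np.linalg.norm(z)
def fr(x):
    x=np.array(x,float);x-=x@z*z;x/=np.linalg.norm(x);return R.from_matrix(np.stack([x,np.cross(z,x),z],1))
hy=[-np.sin(h.YAW),np.cos(h.YAW),0]
Rh=fr(hy);Rj=fr(np.cross([0,0,1.],z))
print('roll h->j deg',(Rh.inv()*Rj).as_rotvec(degrees=True).round(1),'x',Rh.as_matrix()[:,0].round(3))
q=np.array([0.5,-0.34,-0.98,0.13,-0.44,-1.97])
def at(nm,g,Rm,q):
    T=np.array(g)+.019*z;c,q=ik(T,Rm,q0=q)[0];print(nm,'tcp',T.round(3),'cost %.1e'%c,q.round(2));return q
q=at('pre',h.H(h.pane(.04,0,.04))-.1*z,Rh,q)
for s in(0,.05,.1,.15,.2,.25,.27): q=at('h%.2f'%s,h.H(h.pane(.04+s,0,.04)),Rh,q)
q=at('back',h.H(h.pane(.04+s,0,.04))-.1*z,Rh,q)
q=at('pre jar',np.array([.638,-.048,.045])-.15*z,Rj,q)
q=at('jar',np.array([.638,-.048,.045]),Rj,q)
q=at('jar up',np.array([.638,-.048,.065]),Rj,q)
q=at('out',np.array([.638,-.048,.065])-.2*z,Rj,q)
q=at('mid',[.45,-.25,.25],Rj,q)
q=at('pan',[.4175,-.353,.10],Rj,q)
E
python3 chk.py
```

```text
roll h->j deg [ -0.    0.  -11.3] x [-0.208  0.974  0.093]
pre tcp [0.508 0.022 0.136] cost 1.4e-20 [ 0.45 -0.05 -0.93  0.15 -0.2  -1.97]
h0.00 tcp [0.552 0.04  0.048] cost 1.5e-05 [ 0.42  0.22 -0.86 -0.06 -0.   -1.74]
h0.05 tcp [0.573 0.044 0.094] cost 1.7e-07 [ 0.4   0.15 -0.91  0.3  -0.03 -2.08]
h0.10 tcp [0.593 0.047 0.139] cost 1.3e-21 [ 0.41  0.1  -0.72  0.06 -0.25 -1.85]
h0.15 tcp [0.614 0.05  0.184] cost 1.4e-22 [ 0.4   0.07 -0.61  0.02 -0.39 -1.8 ]
h0.20 tcp [0.635 0.054 0.23 ] cost 1.9e-28 [ 0.39  0.06 -0.5   0.01 -0.52 -1.78]
h0.25 tcp [0.656 0.057 0.275] cost 8.0e-19 [ 0.38  0.05 -0.39 -0.   -0.63 -1.76]
h0.27 tcp [0.664 0.059 0.293] cost 3.2e-29 [ 0.38  0.06 -0.34 -0.01 -0.68 -1.76]
back tcp [0.62  0.041 0.381] cost 1.5e-25 [ 0.37 -0.07 -0.27 -0.01 -0.88 -1.76]
pre jar tcp [ 0.58  -0.071  0.16 ] cost 2.4e-18 [ 0.11  0.08 -0.54 -0.28 -0.48 -1.08]
jar tcp [ 0.646 -0.045  0.028] cost 2.2e-23 [ 0.13  0.38 -0.47 -0.48 -0.27 -0.88]
jar up tcp [ 0.646 -0.045  0.048] cost 7.2e-20 [ 0.14  0.35 -0.48 -0.42 -0.29 -0.94]
out tcp [ 0.558 -0.08   0.224] cost 5.0e-25 [ 0.1  -0.03 -0.51 -0.23 -0.63 -1.14]
mid tcp [ 0.458 -0.247  0.233] cost 1.9e-17 [-0.4  -0.02 -0.39 -0.45 -0.89 -0.56]
pan tcp [ 0.426 -0.35   0.083] cost 1.9e-28 [-0.69  0.27 -0.37 -0.64 -0.78 -0.07]
```

Call:
jog_arm:
  increments:
    - [[2,12.5,16.5,0,1],[2,12.5,16.5,0,1],[2,12.5,16.5,0,1],[2,12.5,16.5,0,1],[2,12.5,16.5,0,1]]

```text
t: 10.93
tcp_pos: [0.5067, 0.0218, 0.1357]
ee_rot: [0.613, 0.751, 0.214, 0.118]
ft_force: [0.2, 0.3, -0.1]
gripper_width: 0.0851
```

```bash
python3 go.py .552 .040 .048; cat > look.py <<'E'
from h import *
import sys
n,x0,x1,y0,y1,out=sys.argv[1],*map(int,sys.argv[2:6]),sys.argv[6]
p,d=r.capture(n);np.save(out+'.npy',d);np.save(out+'p.npy',p);p=p[y0:y1,x0:x1,::-1];f=min(800/(x1-x0),600/(y1-y0))
cv2.imwrite(f'pics/{out}.png',cv2.resize(p,None,fx=f,fy=f,interpolation=cv2.INTER_CUBIC));print('scale',f)
E
python3 look.py side 200 440 80 280 s1
```

```text
t 10.93 tcp [0.5067 0.0218 0.1357] x [-0.221  0.972  0.086] y [0.871 0.157 0.466] z [ 0.439  0.177 -0.881] F [ 0.2  0.3 -0.1] w 0.0851 q [ 0.45 -0.05 -0.92  0.15 -0.21 -1.96]
to go (tool mm) [  0.2   1.5 100.4]
scale 3.0
```

View pics/s1.png

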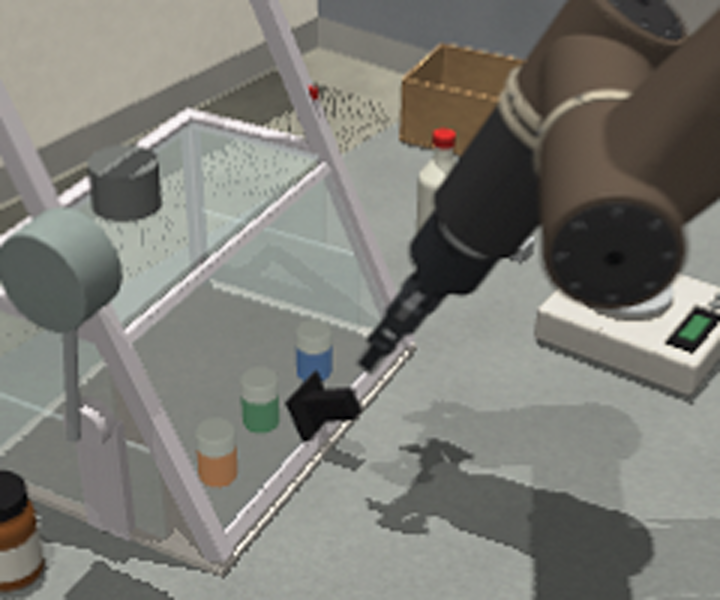

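Call:
jog_arm:
  increments:
    - [[0,0,17,0,1],[0,0,17,0,1],[0,0,17,0,1],[0,0,17,0,1],[0,0,12,0,1]]

```text
t: 11.4
tcp_pos: [0.5426, 0.0312, 0.0671]
ee_rot: [0.612, 0.753, 0.215, 0.11]
ft_force: [0.8, -0.6, 0.1]
gripper_width: 0.0855
```

```bash
python3 go.py .552 .040 .048
```

```text
t 11.40 tcp [0.5426 0.0312 0.0671] x [-0.227  0.969  0.097] y [0.874 0.159 0.459] z [ 0.429  0.189 -0.883] F [ 0.8 -0.6  0.1] w 0.0855 q [ 0.42  0.15 -0.92  0.11 -0.01 -1.89]
to go (tool mm) [ 4.5  0.8 22.6]
```

Call:
jog_arm:
  increments:
    - [[2,0,10,0,1],[2,0,10,0,1],[1,0,6,0,1],[0,0,0,0,1],[0,0,0,0,1]]

```text
t: 11.82
tcp_pos: [0.5535, 0.0399, 0.0461]
ee_rot: [0.612, 0.753, 0.216, 0.108]
ft_force: [0.6, -0.6, -0.1]
gripper_width: 0.0856
```

```bash
python3 go.py .552 .040 .048;python3 look.py side 260 380 160 260 s2;python3 look.py top 270 390 140 240 t2
```

```text
t 11.82 tcp [0.5535 0.0399 0.0461] x [-0.229  0.968  0.101] y [0.874 0.159 0.458] z [ 0.428  0.194 -0.883] F [ 0.6 -0.6 -0.1] w 0.0856 q [ 0.42  0.22 -0.86 -0.02 -0.   -1.77]
to go (tool mm) [ 0.7 -0.4 -2.3]
scale 6.0
scale 6.0
```

View pics/s2.png

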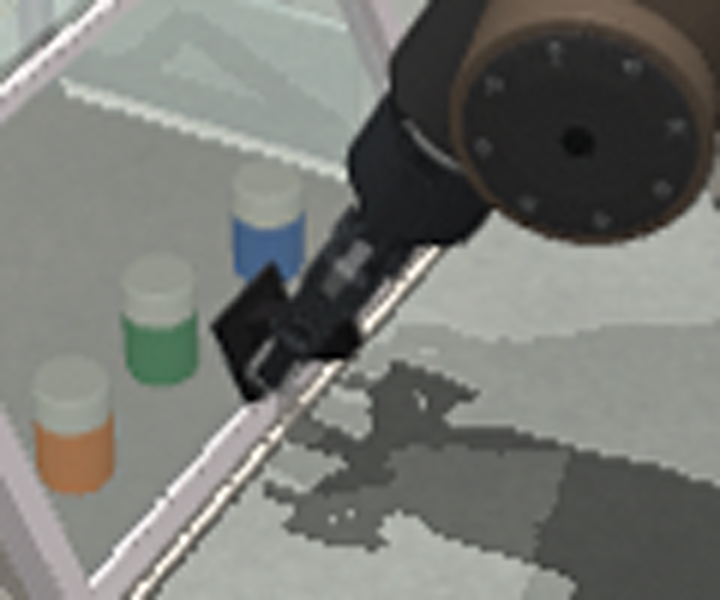

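View pics/t2.png

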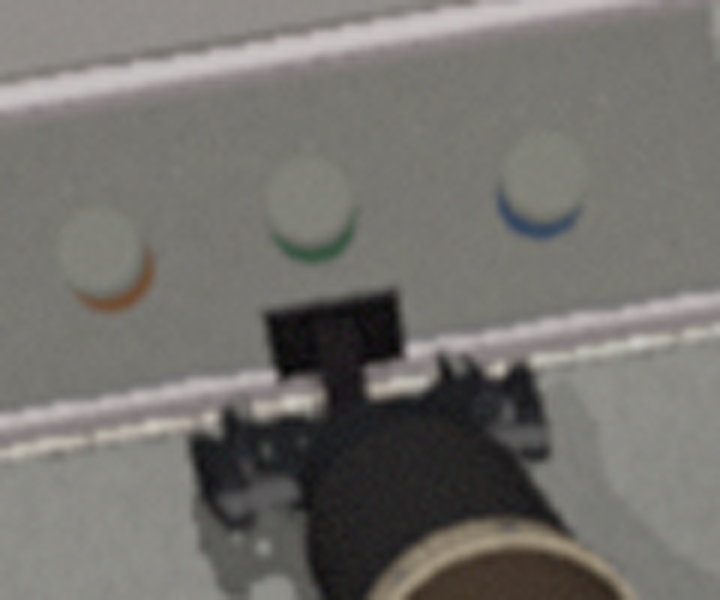

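Call:
jog_arm:
  increments:
    - [[0,0,0,0,0],[0,0,0,0,-0.2],[0,0,0,0,-0.34],[0,0,0,0,-0.34],[0,0,0,0,-0.34]]
  grip_force: 25

```text
t: 12.33
tcp_pos: [0.5534, 0.0395, 0.0466]
ee_rot: [0.612, 0.753, 0.217, 0.109]
ft_force: [-0.7, 1.4, -0.1]
gripper_width: 0.0283
```

```bash
python3 look.py top 270 390 140 240 t3;python3 go.py .552 .040 .048
```

```text
scale 6.0
t 12.38 tcp [0.5534 0.0395 0.0466] x [-0.228  0.968  0.101] y [0.874 0.158 0.459] z [ 0.429  0.194 -0.882] F [-0.5  0.9  0.1] w 0.0283 q [ 0.42  0.22 -0.86 -0.02 -0.   -1.77]
to go (tool mm) [ 1.  -0.5 -1.7]
```

View pics/t3.png

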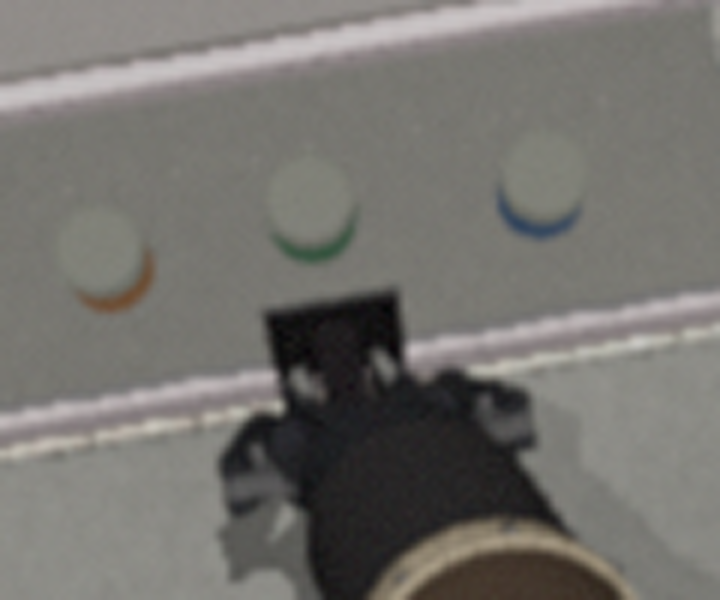

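The pads at about (302,380) and (383,365) sit evenly on either side of the handle block, so I'm closing now.

Call:
jog_arm:
  increments:
    - [[0,0,0,0,-0.45],[0,0,0,0,-0.6],[0,0,0,0,-1],[0,0,0,0,-1],[0,0,0,0,-1]]
  grip_force: 35

```text
t: 12.8
tcp_pos: [0.5533, 0.0395, 0.0467]
ee_rot: [0.612, 0.753, 0.217, 0.109]
ft_force: [-3.5, 1.3, 6.1]
gripper_width: 0.0228
```

```bash
python3 - <<'E'
from h import *
o,M=st();print(o['moment'])
hx=np.array([np.cos(YAW),np.sin(YAW),0]);u=S*hx+C*np.array([0,0,1]);print('u',u,'tool per mm',M.T@u, 'Fu',o['ft_force']@u)
E
```

```text
t 12.80 tcp [0.5533 0.0395 0.0467] x [-0.228  0.968  0.102] y [0.874 0.158 0.459] z [ 0.429  0.194 -0.882] F [-3.5  1.3  6.1] w 0.0228 q [ 0.42  0.22 -0.86 -0.02 -0.   -1.77]
[-0.75267207  1.52151631 -0.30400439]
u [0.41711083 0.06800554 0.90630779] tool per mm [ 0.06284776  0.79165097 -0.60773259] Fu 4.117486723524236
```

Call:
jog_arm:
  increments:
    - [[0.5,6.3,-4.9,0,-1],[0.6,9.5,-7.3,0,-1],[0.6,9.5,-7.3,0,-1],[0.6,9.5,-7.3,0,-1],[0.6,9.5,-7.3,0,-1]]

```text
t: 13.22
tcp_pos: [0.5758, 0.0432, 0.0959]
ee_rot: [0.612, 0.754, 0.215, 0.107]
ft_force: [1.9, 11.9, -13.0]
gripper_width: 0.0222
```

```bash
cat > sash.py <<'E'
from h import *
o,M=st()
hx=np.array([np.cos(YAW),np.sin(YAW),0]);u=S*hx+C*np.array([0,0,1])
d=o['tcp_pos']-np.array([.5533,.0395,.0467])+(-.019)*(M[:,2]-np.array([.429,.194,-.882]))
print('travel',d@u,'perp',d-(d@u)*u,'Fu',o['ft_force']@u,'toolu',(M.T@u).round(3),'mom',o['moment'].round(2))
E
python3 sash.py
```

```text
t 13.22 tcp [0.5758 0.0432 0.0959] x [-0.229  0.968  0.102] y [0.876 0.159 0.456] z [ 0.425  0.193 -0.884] F [  1.9  11.9 -13. ] w 0.0222 q [ 0.41  0.15 -0.75 -0.05 -0.19 -1.72]
travel 0.05425405821937569 perp [-9.13020224e-05  1.29020811e-05  4.10518915e-05] Fu -10.205011233346 toolu [ 0.063  0.789 -0.611] mom [1.13 2.19 0.82]
```

Call:
jog_arm:
  increments:
    - [[1,13.4,-10.4,0,-1],[1,13.4,-10.4,0,-1],[1,13.4,-10.4,0,-1],[1,13.4,-10.4,0,-1],[1,13.4,-10.4,0,-1]]

```text
t: 13.63
tcp_pos: [0.6115, 0.0493, 0.1736]
ee_rot: [0.612, 0.753, 0.216, 0.107]
ft_force: [3.5, 11.8, -10.8]
gripper_width: 0.0225
```

```bash
python3 sash.py
```

```text
t 13.63 tcp [0.6115 0.0493 0.1736] x [-0.229  0.968  0.103] y [0.875 0.158 0.457] z [ 0.426  0.194 -0.883] F [  3.5  11.8 -10.8] w 0.0225 q [ 0.39  0.09 -0.58 -0.05 -0.42 -1.71]
travel 0.14004332977908646 perp [-1.4880468e-04  2.6230106e-04  4.8802534e-05] Fu -7.496560601195261 toolu [ 0.063  0.79  -0.61 ] mom [1.44 1.25 0.73]
```

Call:
jog_arm:
  increments:
    - [[0.5,6.3,-4.9,0,-1],[0.5,6.3,-4.9,0,-1],[0.5,6.3,-4.9,0,-1],[0.5,6.3,-4.9,0,-1],[0.5,6.3,-4.9,0,-1]]

```text
t: 14.05
tcp_pos: [0.6283, 0.0522, 0.2101]
ee_rot: [0.611, 0.753, 0.217, 0.108]
ft_force: [1.0, 9.9, -4.0]
gripper_width: 0.023
```

```bash
python3 sash.py
```

```text
t 14.05 tcp [0.6283 0.0522 0.2101] x [-0.229  0.968  0.103] y [0.875 0.158 0.458] z [ 0.427  0.195 -0.883] F [ 1.   9.9 -4. ] w 0.0230 q [ 0.38  0.07 -0.5  -0.05 -0.51 -1.7 ]
travel 0.1803098786144749 perp [-1.43382833e-04  4.02367979e-04  3.57971972e-05] Fu -2.5384890364131745 toolu [ 0.063  0.791 -0.609] mom [1.3  1.33 0.59]
```

Call:
jog_arm:
  increments:
    - [[0.2,3.2,-2.4,0,-1],[0.2,3.2,-2.4,0,-1],[0.2,3.2,-2.4,0,-1],[0.2,3.2,-2.4,0,-1],[0.2,3.2,-2.4,0,-1]]

```text
t: 14.47
tcp_pos: [0.6366, 0.0536, 0.2281]
ee_rot: [0.611, 0.753, 0.217, 0.108]
ft_force: [-2.3, 11.8, -0.7]
gripper_width: 0.0228
```

```bash
python3 sash.py
```

```text
t 14.47 tcp [0.6366 0.0536 0.2281] x [-0.229  0.968  0.103] y [0.875 0.158 0.458] z [ 0.427  0.195 -0.883] F [-2.3 11.8 -0.7] w 0.0228 q [ 0.37  0.07 -0.46 -0.05 -0.56 -1.7 ]
travel 0.20018207059328436 perp [-1.31236225e-04  4.24253521e-04  2.85647535e-05] Fu -0.7721239064318866 toolu [ 0.064  0.791 -0.609] mom [1.89 2.15 1.07]
```

Call:
jog_arm:
  increments:
    - [[0.1,1.6,-1.2,0,-1],[0.1,1.6,-1.2,0,-1],[0.1,1.6,-1.2,0,-1],[0.1,1.6,-1.2,0,-1],[0.1,1.6,-1.2,0,-1]]

```text
t: 14.88
tcp_pos: [0.6408, 0.0543, 0.2372]
ee_rot: [0.611, 0.753, 0.217, 0.107]
ft_force: [-4.3, 11.7, -0.0]
gripper_width: 0.0227
```

```bash
python3 sash.py|tail -1
```

```text
travel 0.21018951460804938 perp [-1.08827161e-04  4.44537106e-04  1.67294151e-05] Fu -1.04135417123401 toolu [ 0.064  0.791 -0.609] mom [2.   2.37 1.21]
```

Call:
jog_arm:
  increments:
    - [[-0.1,-1.6,1.2,0,-1],[-0.1,-1.6,1.2,0,-1],[-0.1,-1.6,1.2,0,-1],[-0.1,-1.6,1.2,0,-1],[-0.1,-1.6,1.2,0,-1]]

```text
t: 15.3
tcp_pos: [0.637, 0.0536, 0.2288]
ee_rot: [0.611, 0.753, 0.217, 0.108]
ft_force: [-3.6, 10.7, 2.4]
gripper_width: 0.0228
```

```bash
python3 sash.py|tail -1
```

```text
travel 0.20094584321334377 perp [-1.06985574e-04  4.38197449e-04  1.63575613e-05] Fu 1.390857951232834 toolu [ 0.064  0.792 -0.607] mom [1.87 2.   0.99]
```

Call:
jog_arm:
  increments:
    - [[-0.1,-1.6,1.2,0,-1],[-0.1,-1.6,1.2,0,-1],[-0.1,-1.6,1.2,0,-1],[-0.1,-1.6,1.2,0,-1],[-0.1,-1.6,1.2,0,-1]]

```text
t: 15.72
tcp_pos: [0.6328, 0.0529, 0.2198]
ee_rot: [0.611, 0.753, 0.217, 0.108]
ft_force: [-1.4, 10.6, 1.1]
gripper_width: 0.0226
```

```bash
python3 sash.py|tail -1
```

```text
travel 0.19093890359349283 perp [-1.11406486e-04  4.33481820e-04  1.87460425e-05] Fu 1.0763575900401336 toolu [ 0.063  0.792 -0.607] mom [1.58 1.76 0.86]
```

Call:
jog_arm:
  increments:
    - [[0.1,1.6,-1.2,0,-1],[0.1,1.6,-1.2,0,-1],[0.1,1.6,-1.2,0,-1],[0.1,1.6,-1.2,0,-1],[0.1,1.6,-1.2,0,-1]]

```text
t: 16.13
tcp_pos: [0.6366, 0.0536, 0.2281]
ee_rot: [0.611, 0.753, 0.217, 0.108]
ft_force: [-3.9, 10.8, -1.4]
gripper_width: 0.0229
```

```bash
python3 sash.py|tail -1
```

```text
travel 0.20013837708346804 perp [-1.16906267e-04  4.24596329e-04  2.19439416e-05] Fu -2.103561612901626 toolu [ 0.064  0.791 -0.609] mom [1.82 2.14 1.06]
```

Call:
jog_arm:
  increments:
    - [[0,0.8,-0.6,0,-1],[0,0,0,0,-1],[0,0,0,0,-0.3],[0,0,0,0,-0.1],[0,0,0,0,0.1]]

```text
t: 16.55
tcp_pos: [0.6374, 0.0518, 0.2294]
ee_rot: [0.612, 0.753, 0.216, 0.109]
ft_force: [-0.1, -1.1, 0.2]
gripper_width: 0.0467
```

```bash
python3 sash.py; python3 look.py side 200 440 60 260 s4
```

```text
t 16.55 tcp [0.6374 0.0518 0.2294] x [-0.228  0.968  0.101] y [0.874 0.158 0.459] z [ 0.428  0.193 -0.883] F [-0.1 -1.1  0.2] w 0.0467 q [ 0.37  0.07 -0.46 -0.05 -0.56 -1.7 ]
travel 0.20149850885620335 perp [ 3.22029020e-05 -1.38482603e-03  8.90907813e-05] Fu 0.07083265234695083 toolu [ 0.062  0.791 -0.608] mom [-0.62  1.41 -0.05]
scale 3.0
```

Call:
jog_arm:
  increments:
    - [[0,0,0,0,0.6],[0,0,0,0,1],[0,0,0,0,1],[0,0,-5,0,1],[0,0,-10,0,1]]

```text
t: 17.02
tcp_pos: [0.6305, 0.0488, 0.2419]
ee_rot: [0.612, 0.753, 0.216, 0.108]
ft_force: [0.5, -0.1, 1.5]
gripper_width: 0.0857
```

```bash
python3 sash.py; python3 look.py side 200 440 60 260 s5; python3 - <<'E'
import numpy as np,cv2
a=cv2.imread('pics/s4.png');b=cv2.imread('pics/s5.png');cv2.imwrite('pics/d45.png',np.hstack([a[150:550,100:500],b[150:550,100:500]]))
E
```

```text
t 17.02 tcp [0.6305 0.0488 0.2419] x [-0.228  0.968  0.101] y [0.875 0.158 0.457] z [ 0.427  0.193 -0.884] F [ 0.5 -0.1  1.5] w 0.0857 q [ 0.37  0.05 -0.45 -0.05 -0.59 -1.7 ]
travel 0.20983121564827514 perp [-0.0102573  -0.00493721  0.00509119] Fu 1.5448172865781589 toolu [ 0.063  0.79  -0.61 ] mom [-0.57  1.41  0.  ]
scale 3.0
```

View pics/d45.png

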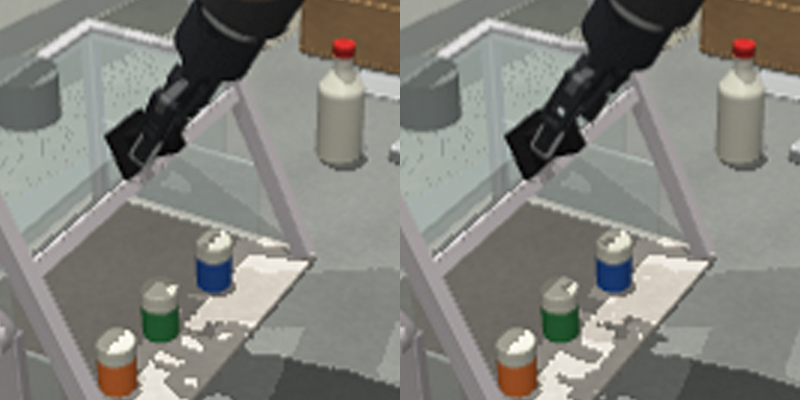

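Call:
jog_arm:
  increments:
    - [[0,0,-25,0,1],[0,0,-35,0,1],[0,0,-35,0,1],[-25,-20,0,0,1],[-30,-20,0,0,1]]

```text
t: 17.48
tcp_pos: [0.5683, -0.0282, 0.3072]
ee_rot: [0.609, 0.754, 0.22, 0.111]
ft_force: [0.2, 0.4, -1.3]
gripper_width: 0.0856
```

Call:
jog_arm:
  increments:
    - [[-30,-20,0,-5,1],[-30,-20,0,-5,1],[0,0,0,0,1],[0,0,0,0,1],[0,0,0,0,1]]

```text
t: 17.9
tcp_pos: [0.5513, -0.0884, 0.2823]
ee_rot: [0.551, 0.798, 0.208, 0.126]
ft_force: [-0.4, 0.3, 0.8]
gripper_width: 0.0855
```

```bash
python3 sash.py;python3 look.py side 200 360 100 220 s6;python3 look.py top 180 420 60 240 t6
```

```text
t 17.90 tcp [ 0.5513 -0.0884  0.2823] x [-0.36   0.932  0.029] y [0.828 0.306 0.47 ] z [ 0.429  0.193 -0.882] F [-0.4  0.3  0.8] w 0.0855 q [ 0.07 -0.08 -0.4  -0.23 -0.8  -1.16]
travel 0.20404158398565334 perp [-0.08710899 -0.14177347  0.05072833] Fu 0.6181253684394229 toolu [-0.061  0.792 -0.607] mom [-0.59  1.3   0.03]
scale 5.0
scale 3.3333333333333335
```

View pics/s6.png

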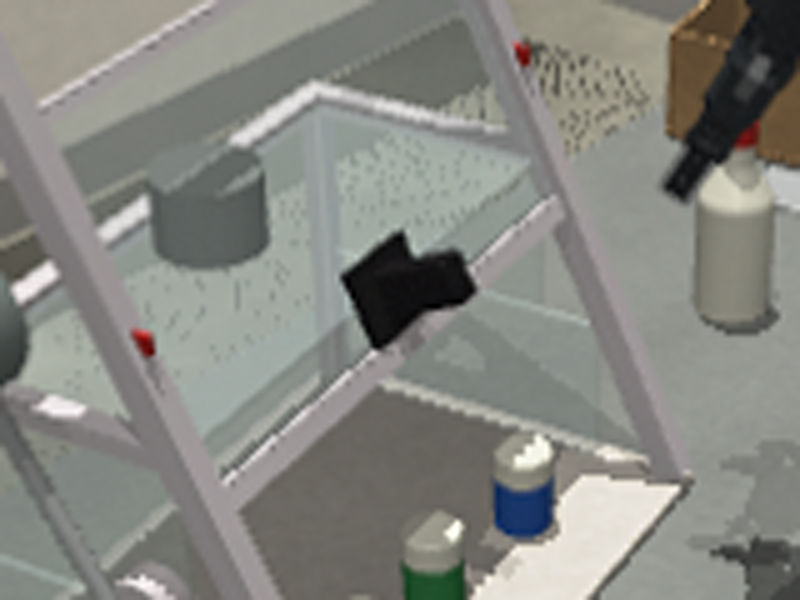

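View pics/t6.png

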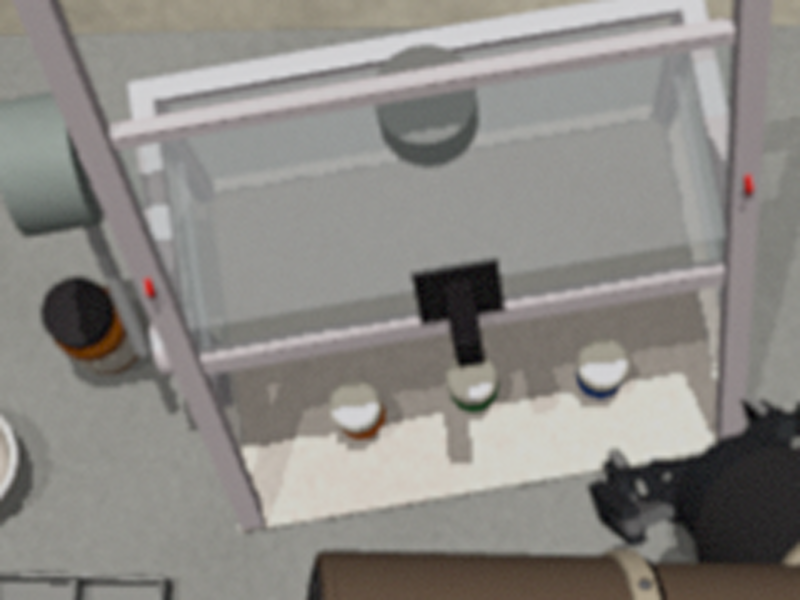

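```bash
python3 - <<'E'
from h import *
a=plane('side',200+526/5,100+449/5,.068);b=plane('top',180+602/3.3333,60+365/3.3333,.068);print(a,b,two(200+526/5,100+449/5,180+602/3.3333,60+365/3.3333))
p=np.load('s6p.npy');hsv=cv2.cvtColor(p,cv2.COLOR_RGB2HSV);m=cv2.inRange(hsv,(105,120,40),(130,255,255));k,l,s,c=cv2.connectedComponentsWithStats(m);i=1+s[1:,4].argmax();print(s[i],c[i])
D=np.load('s6.npy');print('blue surf',dep('side',*c[i],D))
D=np.load('t6.npy');pts=np.array([dep('top',u,v,D) for u in range(350,372) for v in range(158,182)]);q=pts[(pts[:,2]>.06)&(pts[:,2]<.076)];print('lid depth',len(q),q.mean(0),q.min(0),q.max(0),(q.min(0)+q.max(0))/2)
E
```

```text
[ 0.63704016 -0.050634    0.068     ] [ 0.63946172 -0.05123791  0.068     ] (array([ 0.63900672, -0.05174879,  0.06671541]), np.float64(0.001683031641469105))
[299 197  11  10  91] [304.02197802 201.82417582]
blue surf [ 0.62993098 -0.03525414  0.03109064]
lid depth 178 [ 0.64324226 -0.05089931  0.06753259] [ 0.62430385 -0.07076015  0.06047569] [ 0.66284956 -0.03134026  0.07306008] [ 0.64357671 -0.0510502   0.06676788]
```

Call:
jog_arm:
  increments:
    - [[0,0,20,-3.5,1],[0,0,30,0,1],[0,0,30,0,1],[0,0,30,0,1],[0,-8,10,0,1]]

```text
t: 18.42
tcp_pos: [0.5969, -0.0655, 0.1686]
ee_rot: [0.525, 0.816, 0.203, 0.13]
ft_force: [0.5, 1.1, -0.3]
gripper_width: 0.0855
```

```bash
python3 go.py .650 -.0466 .0217
```

```text
t 18.42 tcp [ 0.5969 -0.0655  0.1686] x [-0.414  0.91   0.001] y [0.805 0.366 0.467] z [ 0.425  0.194 -0.884] F [ 0.5  1.1 -0.3] w 0.0855 q [ 0.11  0.1  -0.47 -0.29 -0.55 -1.04]
to go (tool mm) [ -5.  -19.  156.1]
```

Call:
jog_arm:
  increments:
    - [[-2,-6,18,0,1],[-2,-6,18,0,1],[-1,-5,18,0,1],[0,-2,18,0,1],[0,0,18,0,1]]

```text
t: 18.83
tcp_pos: [0.6215, -0.0606, 0.0829]
ee_rot: [0.525, 0.816, 0.204, 0.131]
ft_force: [0.3, -0.3, 0.7]
gripper_width: 0.0854
```

```bash
python3 go.py .650 -.0466 .0217; python3 look.py side 260 380 130 230 s7
```

```text
t 18.83 tcp [ 0.6215 -0.0606  0.0829] x [-0.413  0.911 -0.   ] y [0.804 0.365 0.47 ] z [ 0.428  0.194 -0.883] F [ 0.3 -0.3  0.7] w 0.0854 q [ 0.09  0.26 -0.48 -0.41 -0.4  -0.9 ]
to go (tool mm) [ 1.  -0.8 69. ]
scale 6.0
```

View pics/s7.png

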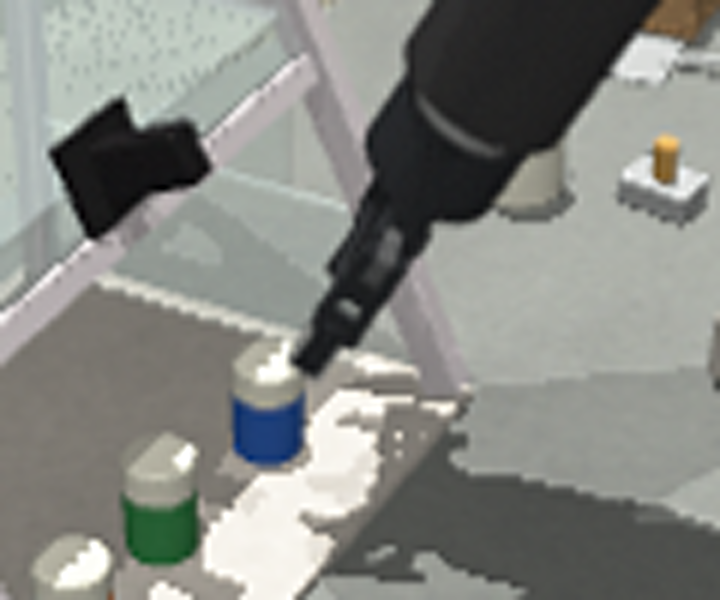

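Call:
jog_arm:
  increments:
    - [[0,0,14,0,1],[0,0,14,0,1],[0,0,14,0,1],[0,0,14,0,1],[0,0,11,0,1]]

```text
t: 19.3
tcp_pos: [0.6506, -0.0475, 0.0241]
ee_rot: [0.525, 0.816, 0.204, 0.131]
ft_force: [0.7, -1.1, -0.0]
gripper_width: 0.0855
```

```bash
python3 go.py .650 -.0466 .0217; python3 look.py side 260 380 130 230 s8; python3 look.py top 300 420 120 220 t8
```

```text
t 19.30 tcp [ 0.6506 -0.0475  0.0241] x [-0.414  0.91  -0.   ] y [0.804 0.365 0.47 ] z [ 0.428  0.194 -0.883] F [ 0.7 -1.1 -0. ] w 0.0855 q [ 0.1   0.39 -0.43 -0.5  -0.32 -0.8 ]
to go (tool mm) [ 1.1 -1.3  2. ]
scale 6.0
scale 6.0
```

View pics/s8.png

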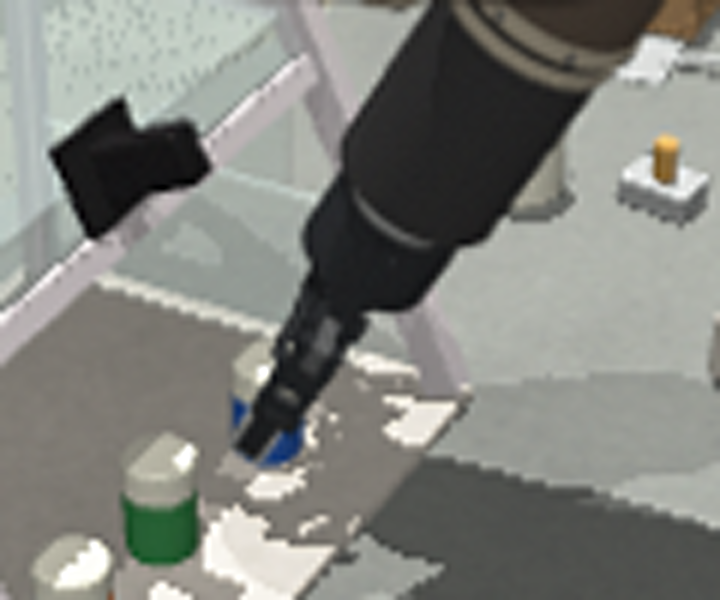

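View pics/t8.png

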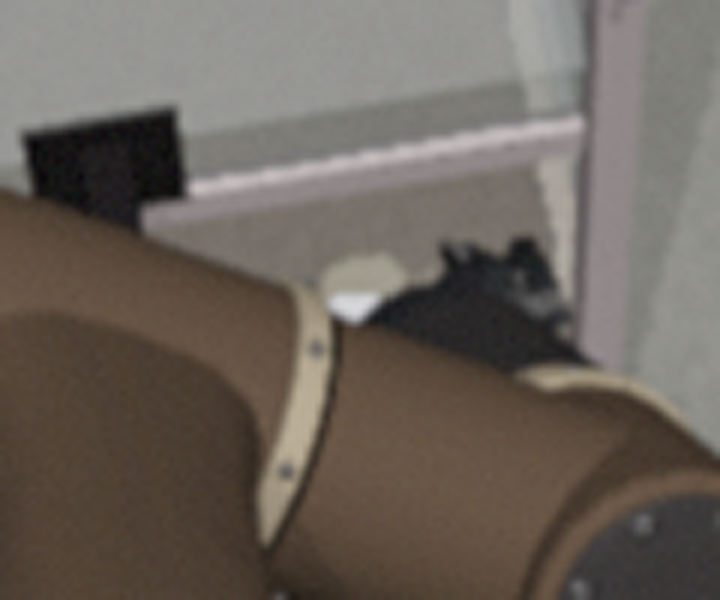

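Call:
jog_arm:
  increments:
    - [[0,-1,2,0,0.5],[0,0,0,0,0.15],[0,0,0,0,0.0],[0,0,0,0,-0.1],[0,0,0,0,-0.3]]
  grip_force: 30

```text
t: 19.82
tcp_pos: [0.6502, -0.0488, 0.023]
ee_rot: [0.526, 0.815, 0.204, 0.132]
ft_force: [-2.3, 1.9, 5.0]
gripper_width: 0.0394
```

Call:
jog_arm:
  increments:
    - [[0,0,0,0,-1],[0,0,0,0,-1],[0,0,0,0,-1],[0,0,0,0,-1],[0,0,0,0,-1]]
  grip_force: 30

```text
t: 20.23
tcp_pos: [0.6503, -0.0487, 0.023]
ee_rot: [0.526, 0.815, 0.204, 0.132]
ft_force: [-2.8, 0.4, 7.6]
gripper_width: 0.0386
```

```bash
python3 go.py .650 -.0466 .0217;python3 look.py side 260 380 130 230 s9
```

```text
t 20.23 tcp [ 0.6503 -0.0487  0.023 ] x [-0.412  0.911 -0.001] y [0.804 0.364 0.471] z [ 0.429  0.194 -0.882] F [-2.8  0.4  7.6] w 0.0386 q [ 0.1   0.39 -0.43 -0.51 -0.32 -0.8 ]
to go (tool mm) [ 2.  -0.   1.4]
scale 6.0
```

View pics/s9.png

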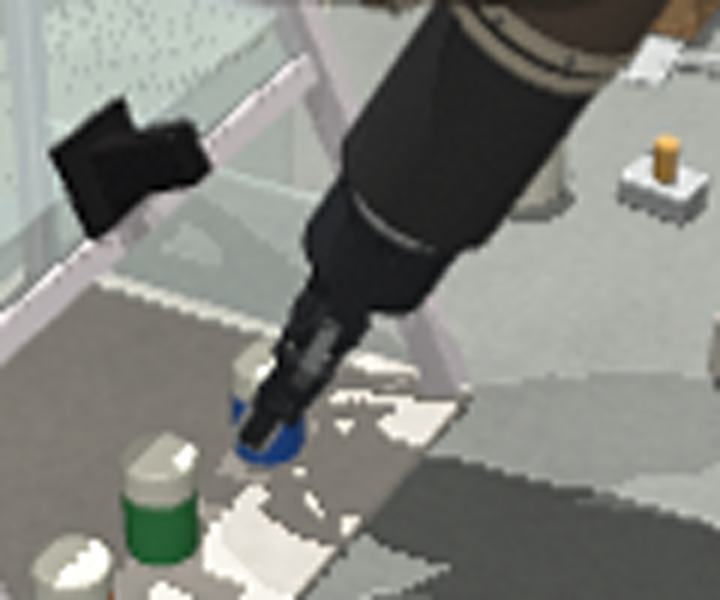

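Call:
jog_arm:
  increments:
    - [[0,2,-5,0,-1],[0,0,-12,0,-1],[0,0,-18,0,-1],[0,0,-22,0,-1],[0,0,-24,0,-1]]

```text
t: 20.7
tcp_pos: [0.6159, -0.0642, 0.095]
ee_rot: [0.526, 0.815, 0.203, 0.131]
ft_force: [0.7, 0.2, -0.3]
gripper_width: 0.039
```

```bash
python3 go.py .427 -.349 .16;python3 look.py side 240 440 80 230 s10
```

```text
t 20.70 tcp [ 0.6159 -0.0642  0.095 ] x [-0.412  0.911 -0.   ] y [0.805 0.364 0.468] z [ 0.427  0.193 -0.884] F [ 0.7  0.2 -0.3] w 0.0390 q [ 0.09  0.23 -0.48 -0.39 -0.42 -0.92]
to go (tool mm) [-181.7 -225.3 -193. ]
scale 4.0
```

View pics/s10.png

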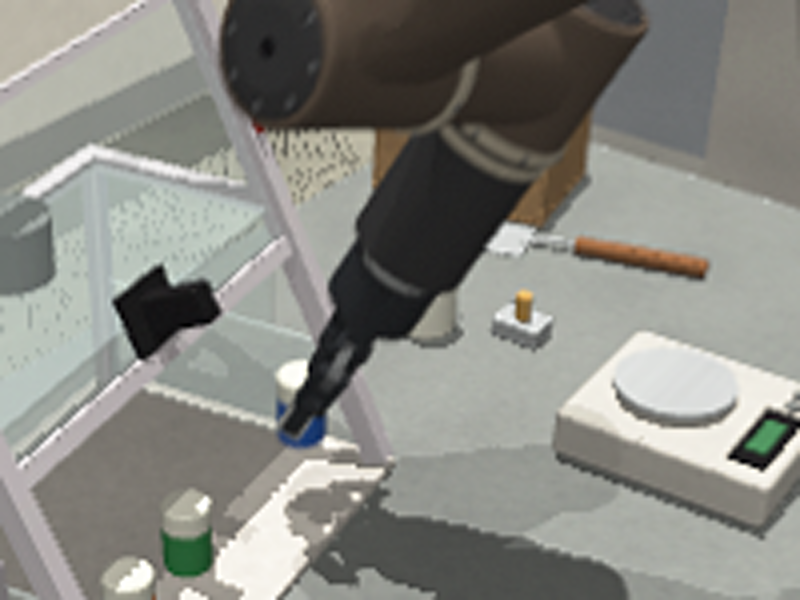

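Call:
jog_arm:
  increments:
    - [[7,-17,-22,0,-1],[7,-17,-22,0,-1],[7,-17,-22,0,-1],[7,-17,-22,0,-1],[7,-17,-22,0,-1]]

```text
t: 21.17
tcp_pos: [0.4853, -0.0846, 0.1523]
ee_rot: [0.526, 0.815, 0.203, 0.131]
ft_force: [-0.3, -0.3, -0.4]
gripper_width: 0.039
```

```bash
python3 go.py .427 -.349 .15
```

```text
t 21.17 tcp [ 0.4853 -0.0846  0.1523] x [-0.412  0.911 -0.001] y [0.804 0.364 0.47 ] z [ 0.428  0.193 -0.883] F [-0.3 -0.3 -0.4] w 0.0390 q [ 0.08 -0.05 -0.67 -0.33 -0.52 -0.97]
to go (tool mm) [-216.9 -144.2  -74. ]
```

Call:
jog_arm:
  increments:
    - [[-22,-14.5,-7.4,0,-1],[-22,-14.5,-7.4,0,-1],[-22,-14.5,-7.4,0,-1],[-22,-14.5,-7.4,0,-1],[-22,-14.5,-7.4,0,-1]]

```text
t: 21.58
tcp_pos: [0.4577, -0.2191, 0.1514]
ee_rot: [0.526, 0.815, 0.203, 0.132]
ft_force: [1.9, 0.1, -1.7]
gripper_width: 0.0388
```

Call:
jog_arm:
  increments:
    - [[-22,-14.5,-7.4,0,-1],[-22,-14.5,-7.4,0,-1],[-22,-14.5,-7.4,0,-1],[-22,-14.5,-7.4,0,-1],[-19,-13,-7,0,-1]]

```text
t: 22.0
tcp_pos: [0.4286, -0.3501, 0.1497]
ee_rot: [0.526, 0.815, 0.203, 0.132]
ft_force: [1.0, 0.3, -1.1]
gripper_width: 0.039
```

```bash
python3 go.py .427 -.349 .079;python3 look.py side 340 460 100 200 s11;python3 look.py top 400 560 180 300 t11
```

```text
t 22.00 tcp [ 0.4286 -0.3501  0.1497] x [-0.411  0.911 -0.001] y [0.805 0.364 0.469] z [ 0.428  0.192 -0.883] F [ 1.   0.3 -1.1] w 0.0390 q [-0.67  0.19 -0.31 -0.55 -0.91 -0.17]
to go (tool mm) [  1.7 -34.   61.9]
scale 6.0
scale 5.0
```

View pics/s11.png

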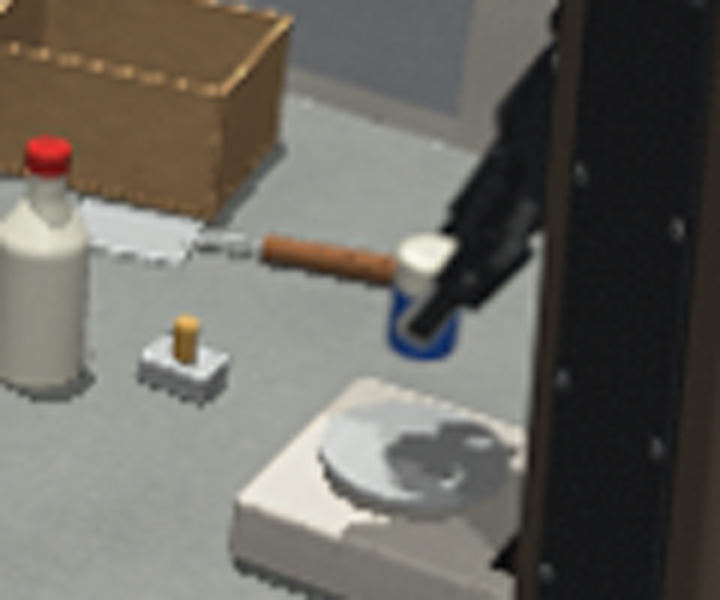

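View pics/t11.png

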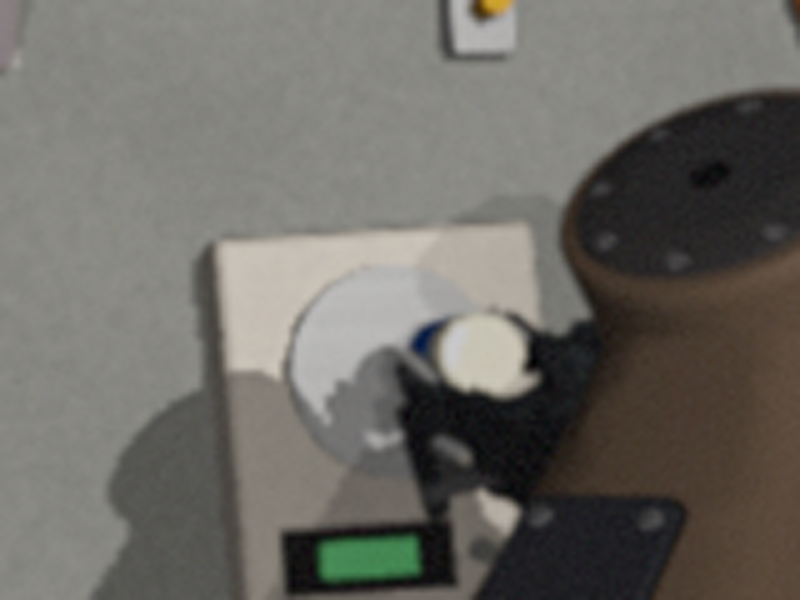

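```bash
python3 - <<'E'
from h import *
for z in(.19,.195,.2): print(z,plane('top',400+486/5,180+355/5,z))
print('side lid',plane('side',340+427/6,100+250/6,.195),'side base center ~', plane('side',340+424/6,100+343/6,.135))
D=np.load('t11.npy');pts=np.array([dep('top',u,v,D) for u in range(486,508) for v in range(240,262)]);q=pts[(pts[:,2]>.18)&(pts[:,2]<.21)];print(len(q),q.mean(0),(q.min(0)+q.max(0))/2,q.min(0),q.max(0))
A=np.c_[q[:,:2],np.ones(len(q))];print('plane tilt',np.linalg.lstsq(A,q[:,2],rcond=None)[0])
E
```

```text
0.19 [ 0.42010214 -0.35908739  0.19      ]
0.195 [ 0.41993749 -0.35741234  0.195     ]
0.2 [ 0.41977284 -0.35573729  0.2       ]
side lid [ 0.4219534  -0.34581748  0.195     ] side base center ~ [ 0.41720799 -0.35017786  0.135     ]
300 [ 0.42002592 -0.35405331  0.19309636] [ 0.41805337 -0.35625951  0.19391172] [ 0.39714313 -0.38367478  0.1801966 ] [ 0.43896361 -0.32884424  0.20762684]
plane tilt [-0.12007147  0.0483455   0.26064637]
```

```bash
python3 - <<'E'
from h import *
D=np.load('t11.npy');pts=np.array([dep('top',u,v,D) for u in range(486,508) for v in range(240,262)]);q=pts[(pts[:,2]>.185)&(pts[:,2]<.203)]
q=q[np.hypot(q[:,0]-.42,q[:,1]+.356)<.015];A=np.c_[q[:,:2]-[.42,-.356],np.ones(len(q))];s=np.linalg.lstsq(A,q[:,2],rcond=None);print(len(q),s[0],np.std(q[:,2]))
for n in('s11','t11'):
    p=np.load(n+'p.npy')
D=np.load('s11.npy');pts=np.array([dep('side',u,v,D) for u in range(402,420) for v in range(136,148)]);q=pts[(pts[:,2]>.185)&(pts[:,2]<.205)]
q=q[np.hypot(q[:,0]-.42,q[:,1]+.353)<.017];A=np.c_[q[:,:2]-[.42,-.356],np.ones(len(q))];print(len(q),np.linalg.lstsq(A,q[:,2],rcond=None)[0])
E
```

```text
132 [ 0.01824334 -0.02833086  0.19389487] 0.0020131352298090673
30 [ 0.01298931 -0.08564573  0.19500239]
```

Call:
jog_arm:
  increments:
    - [[1,-7,13,0,-1],[1,-7,13,0,-1],[0.5,-7,13,0,-1],[0,-6,11,0,-1],[0,-4,7,0,-1]]

```text
t: 22.52
tcp_pos: [0.4275, -0.3451, 0.0827]
ee_rot: [0.526, 0.815, 0.204, 0.13]
ft_force: [-0.5, -0.2, -1.4]
gripper_width: 0.0393
```

```bash
python3 go.py .427 -.348 .079;python3 look.py side 340 460 100 200 s12
```

```text
t 22.52 tcp [ 0.4275 -0.3451  0.0827] x [-0.413  0.911  0.002] y [0.805 0.364 0.469] z [ 0.427  0.195 -0.883] F [-0.5 -0.2 -1.4] w 0.0393 q [-0.68  0.28 -0.36 -0.62 -0.81 -0.06]
to go (tool mm) [-2.4 -3.1  2.5]
scale 6.0
```

View pics/s12.png

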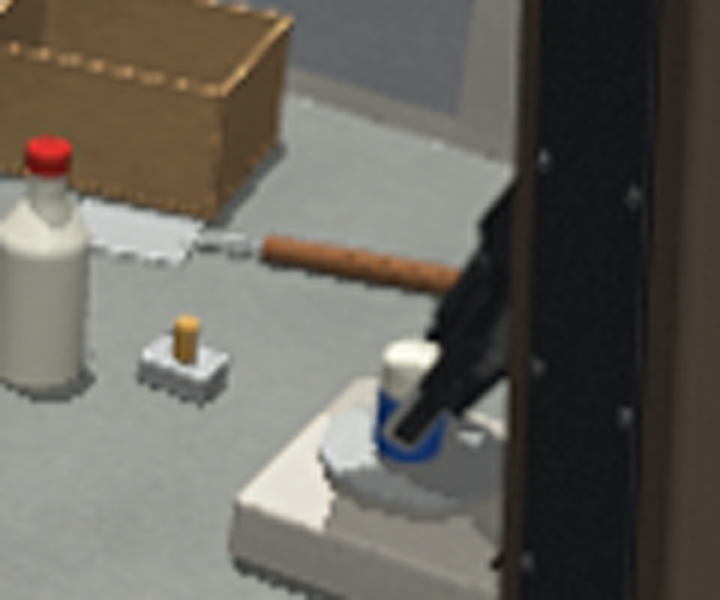

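Call:
jog_arm:
  increments:
    - [[-1.5,-0.5,0.5,0,-1],[-1,-0.5,0.5,0,-1],[0,-0.5,0.9,0,-1],[0,-0.5,0.9,0,-1],[0,0,0,0,-1]]

```text
t: 22.98
tcp_pos: [0.429, -0.3488, 0.0814]
ee_rot: [0.526, 0.815, 0.203, 0.132]
ft_force: [0.8, 0.2, -0.9]
gripper_width: 0.0387
```

```bash
python3 go.py .427 -.348 .079;python3 look.py top 400 560 180 300 t13; python3 look.py side 340 460 100 200 s13; python3 - <<'E'
from h import *
D=np.load('t13.npy')
pts=np.array([dep('top',u,v,D) for u in range(470,508) for v in range(235,275)]);q=pts[(pts[:,2]>.115)&(pts[:,2]<.134)];print(len(q),q.mean(0),(q.min(0)+q.max(0))/2)
E
```

```text
t 22.98 tcp [ 0.429  -0.3488  0.0814] x [-0.412  0.911 -0.001] y [0.804 0.364 0.47 ] z [ 0.429  0.193 -0.883] F [ 0.8  0.2 -0.9] w 0.0387 q [-0.69  0.28 -0.35 -0.62 -0.8  -0.05]
to go (tool mm) [ 1.6 -2.4  1.4]
scale 5.0
scale 6.0
341 [ 0.4175019  -0.35293689  0.12604398] [ 0.40819832 -0.35754334  0.12453416]
```

View pics/t13.png

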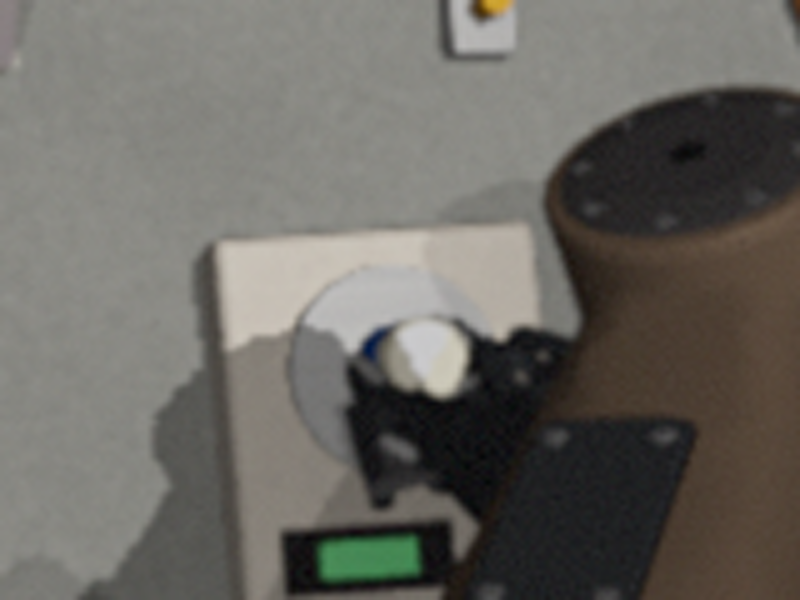

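View pics/s13.png

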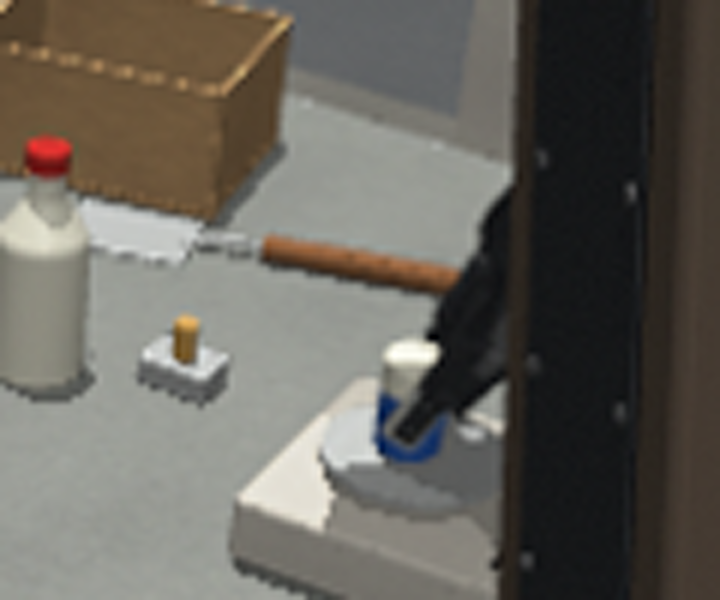

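Call:
jog_arm:
  increments:
    - [[1,-1.2,0,0,-1],[0.8,-0.9,0.5,0,-1],[0,-0.4,0.7,0,-1],[0,-0.3,0.5,0,-1],[0,0,0,0,-1]]

```text
t: 23.5
tcp_pos: [0.4265, -0.3477, 0.0781]
ee_rot: [0.526, 0.815, 0.203, 0.131]
ft_force: [0.4, 0.1, -1.0]
gripper_width: 0.039
```

```bash
python3 go.py .4265 -.3475 .0785
```

```text
t 23.50 tcp [ 0.4265 -0.3477  0.0781] x [-0.412  0.911 -0.   ] y [0.804 0.364 0.47 ] z [ 0.428  0.194 -0.883] F [ 0.4  0.1 -1. ] w 0.0390 q [-0.69  0.29 -0.36 -0.63 -0.8  -0.04]
to go (tool mm) [ 0.2  0.3 -0.3]
```

Call:
jog_arm:
  increments:
    - [[0,-0.3,0.5,0,-1],[0,-0.3,0.5,0,-1],[0,0,0,0,-1],[0,0,0,0,-1],[0,0,0,0,-1]]

```text
t: 23.92
tcp_pos: [0.4266, -0.3477, 0.0779]
ee_rot: [0.526, 0.816, 0.204, 0.132]
ft_force: [-3.0, 2.8, 7.9]
gripper_width: 0.0389
```

Call:
jog_arm:
  increments:
    - [[0,-0.3,0.5,0,-1],[0,-0.3,0.5,0,-1],[0,0,0,0,-1],[0,0,0,0,-1],[0,0,0,0,-1]]

```text
t: 24.33
tcp_pos: [0.4266, -0.3477, 0.0778]
ee_rot: [0.525, 0.816, 0.204, 0.132]
ft_force: [-8.0, 4.3, 17.8]
gripper_width: 0.0391
```

Call:
jog_arm:
  increments:
    - [[0,0.4,-0.8,0,-1],[0,0,0,0,-1],[0,0,0,0,0.05],[0,0,0,0,0.15],[0,0,0,0,0.3]]

```text
t: 24.75
tcp_pos: [0.4265, -0.3479, 0.0767]
ee_rot: [0.526, 0.815, 0.203, 0.131]
ft_force: [0.1, -0.2, 0.1]
gripper_width: 0.0556
```

```bash
python3 go.py .4265 -.3475 .0785;python3 look.py side 340 460 100 200 s14
```

```text
t 24.75 tcp [ 0.4265 -0.3479  0.0767] x [-0.412  0.911 -0.   ] y [0.804 0.364 0.47 ] z [ 0.428  0.193 -0.883] F [ 0.1 -0.2  0.1] w 0.0556 q [-0.69  0.29 -0.36 -0.63 -0.8  -0.04]
to go (tool mm) [ 0.4  1.  -1.6]
scale 6.0
```

View pics/s14.png

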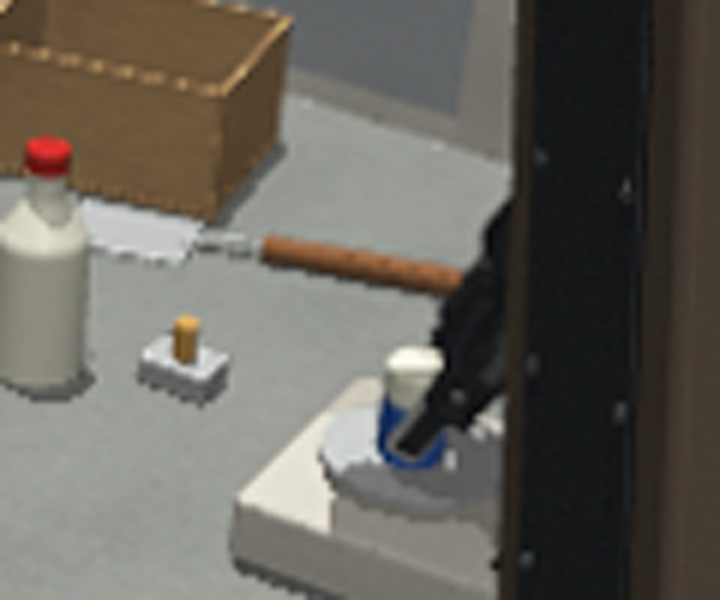

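Released, and the jar is standing upright. I'll open fully and withdraw along the tool axis.

Call:
jog_arm:
  increments:
    - [[0,0,0,0,0.7],[0,0,0,0,1],[0,0,0,0,1],[0,0,-8,0,1],[0,0,-15,0,1]]

```text
t: 25.22
tcp_pos: [0.416, -0.3515, 0.0961]
ee_rot: [0.526, 0.815, 0.204, 0.13]
ft_force: [0.3, -0.3, -0.1]
gripper_width: 0.0855
```

Call:
jog_arm:
  increments:
    - [[0,0,-22,0,1],[0,0,-25,0,1],[0,0,-25,0,1],[0,0,-25,0,1],[0,0,-25,0,1]]

```text
t: 25.63
tcp_pos: [0.3633, -0.376, 0.2064]
ee_rot: [0.526, 0.815, 0.203, 0.132]
ft_force: [-0.2, -0.1, 0.1]
gripper_width: 0.0855
```

Call:
jog_arm:
  increments:
    - [[0,-10,-20,0,1],[0,-10,-20,0,1],[0,-5,-10,0,1],[0,0,0,0,1],[0,0,0,0,1]]

```text
t: 26.05
tcp_pos: [0.3226, -0.3948, 0.2374]
ee_rot: [0.526, 0.815, 0.203, 0.132]
ft_force: [-0.7, -0.2, -0.6]
gripper_width: 0.0853
```

```bash
python3 go.py .4265 -.3475 .0785;python3 look.py side 180 460 70 280 s15; python3 look.py top 150 560 0 310 t15;python3 - <<'E'
from h import *
D=np.load('t15.npy')
pts=np.array([dep('top',u,v,D) for u in range(445,515) for v in range(220,290)])
q=pts[(pts[:,2]>.115)&(pts[:,2]<.13)&(np.hypot(pts[:,0]-.4175,pts[:,1]+.353)<.045)];print('lid',len(q),q.mean(0),(q.min(0)+q.max(0))/2)
E
```

```text
t 26.05 tcp [ 0.3226 -0.3948  0.2374] x [-0.411  0.912 -0.001] y [0.804 0.363 0.47 ] z [ 0.429  0.193 -0.883] F [-0.7 -0.2 -0.6] w 0.0853 q [-0.89  0.09 -0.22 -0.51 -1.18 -0.08]
to go (tool mm) [  0.6  26.1 193.9]
scale 2.857142857142857
scale 1.935483870967742
lid 205 [ 0.41850262 -0.34852933  0.12184865] [ 0.4190069  -0.34867679  0.12096617]
```

View pics/s15.png

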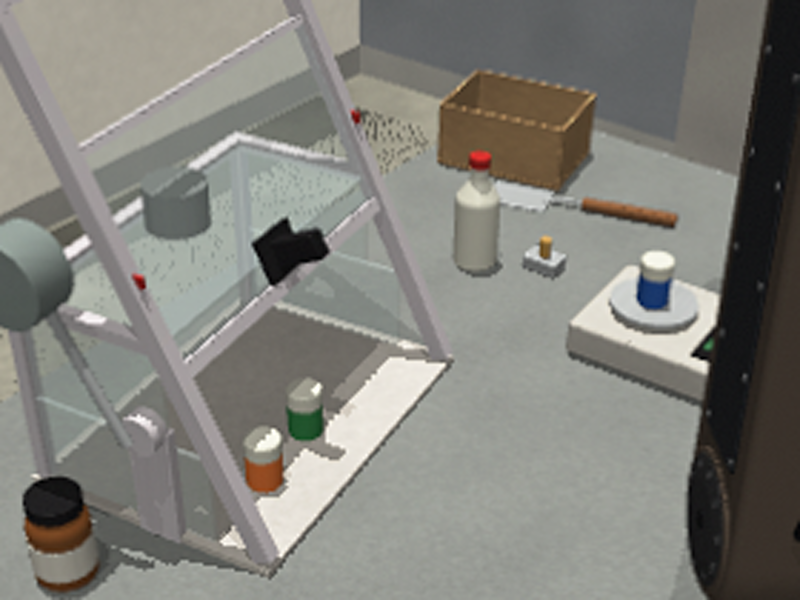

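View pics/t15.png

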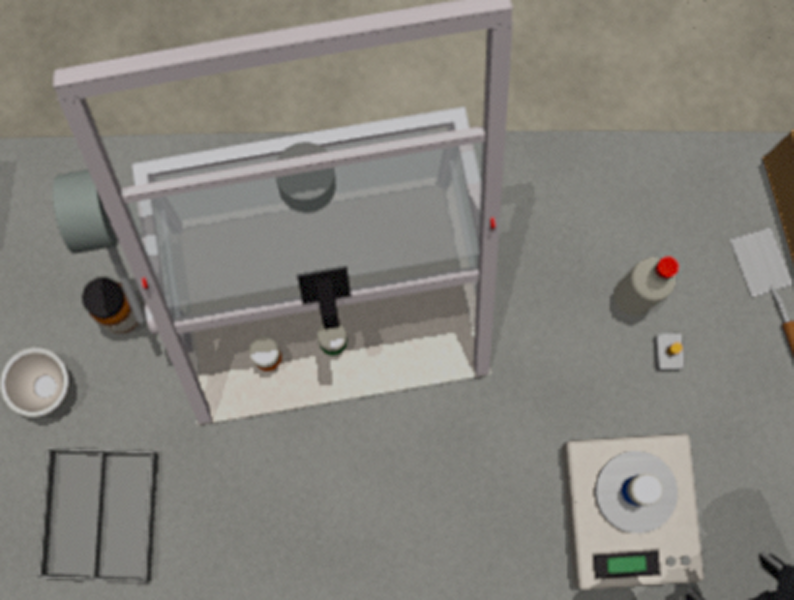

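```bash
python3 -c "
from h import *
print(plane('top',150+646/1.9355,489/1.9355,.123), plane('side',180+657/2.857,70+262/2.857,.123))
for a in('s6p','s15p'):
    p=np.load(a+'.npy')[130:180,255:310];m=(p.max(2)<45);v,u=np.nonzero(m);print(a,u.mean(),v.mean(),m.sum())
print(r.hand_in())"
```

```text
[ 0.41861997 -0.34799231  0.123     ] [ 0.4131403  -0.34073162  0.123     ]
s6p 25.305295950155763 27.264797507788163 321
s15p 25.29375 27.25 320
the job is handed in; nothing more can be done
None
```

The job is handed in, at about 26 s on the clock. The sash is standing open by itself, and the blue jar is upright on the balance pan.

**Sash:** I gripped the black handle and raised it, feeling the pull while moving slowly up and down. The estimates of the balance height ranged from 0.19 to 0.22 m, averaging about 0.20. I let go there. Its handle is in the same place in the camera pictures (within 0.02 pixel) from about 1.5 s after release to the end.

**Jar:** I took it out under the sash with the gripper tilted and lowered it until it touched the pan. The wrist force reached about 20 N, and I backed off before opening the gripper.

**Last checks:**
- **Position:** the top camera puts the jar's lid about 4–5 mm from the pan centre. The side camera puts it about 13 mm off. I trust the top view more, since the side camera also read about 9 mm differently from the top one before I moved the jar. Both are well inside the 55 mm pan radius.
- **Height:** the lid is at 0.122 m, against 0.123 m expected for a jar standing upright on the pan.
- **Everything else:** the other items look undisturbed in the last pictures. The robot is clear, with no contact force.

**Tilting the gripper:** jog moves have no tilt axis, so I got the tilt by pushing the arm against its reach limits in free space. The tool ended about 28° from vertical rather than 45°, with about 13° of yaw relative to the hood. The gripper still cleared the sash and the walls.

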